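Put up the kit box and pack the small kit

TASK

First put up the fold-flat box by raising all four of its walls upright; only then collect every filter shell, quick-release plate and card case from the bamboo tray and lay them inside the box, below its rim. At the end all four walls must be upright; leave the orange blower on the tray and do not knock the other gear about.

Things in the scene. Friction and masses are not known exactly. Their poses are not given: they have to be found in the camera images.
- tray: Fixed bamboo tray, 530 x 220 mm, floor 10 mm thick, rim 9 mm above the floor. Origin on the table under the item row; x along the row, away from the robot, z up. Spans x -155 to 375, y -110 to 110 mm. A black dry box with clear door (110 x 160 mm, top 120 mm above the table) is fixed on it, x 250 to 360 mm. Items stand in a row, x -110 to 146 mm, 64 mm apart. Either side of the robot.
- carton: Fold-flat kit box of brown board, fixed to the table. Origin on the table under the centre of its floor board: 120 (x) x 180 (y) mm, 18 mm thick (inner floor 18 mm above the table). Four walls are hinged along its upper edges; put up, the box is 120 x 180 mm inside and 34 mm deep. Walls do not collide with one another. Either side of the robot.
- wall_far (a joint): Hinge of the wall on the +x side of the carton: 0 flat outwards, 1.57 upright, stop 1.6; starts at 0.02 to 0.3 rad. Hinge line on the top edge of the floor board, 60 mm from centre, 18 mm above the table. Wall 180 mm wide, 5 thick, to 34 mm from the hinge; a pull tab 30 mm wide, 5 thick goes on from its middle to 60 mm. Stiff hinge (0.15 N m, about 3 N at the tab), stays where left.
- wall_far_tab (a point): Middle of that wall's pull tab, 48 mm from the hinge line, half way through the thickness (2.5 mm to the outer/under side of the hinge line). The tab can be pinched across its 30 mm width, fingers closing along the hinge line, and turns between the fingers as it is swung up.
- wall_near (a joint): Hinge of the wall on the -x side of the carton: 0 flat outwards, 1.57 upright, stop 1.6; starts at 0.02 to 0.3 rad. Hinge line on the top edge of the floor board, 60 mm from centre, 18 mm above the table. Wall 180 mm wide, 5 thick, to 34 mm from the hinge; a pull tab 30 mm wide, 5 thick goes on from its middle to 60 mm. Stiff hinge (0.15 N m, about 3 N at the tab), stays where left.
- wall_near_tab (a point): Middle of that wall's pull tab, 48 mm from the hinge line, half way through the thickness (2.5 mm to the outer/under side of the hinge line). The tab can be pinched across its 30 mm width, fingers closing along the hinge line, and turns between the fingers as it is swung up.
- wall_left (a joint): Hinge of the wall on the +y side of the carton: 0 flat outwards, 1.57 upright, stop 1.6; starts at 0.02 to 0.3 rad. Hinge line on the top edge of the floor board, 90 mm from centre, 18 mm above the table. Wall 120 mm wide, 5 thick, to 34 mm from the hinge; a pull tab 30 mm wide, 5 thick goes on from its middle to 60 mm. Stiff hinge (0.15 N m, about 3 N at the tab), stays where left.
- wall_left_tab (a point): Middle of that wall's pull tab, 48 mm from the hinge line, half way through the thickness (2.5 mm to the outer/under side of the hinge line). The tab can be pinched across its 30 mm width, fingers closing along the hinge line, and turns between the fingers as it is swung up.
- wall_right (a joint): Hinge of the wall on the -y side of the carton: 0 flat outwards, 1.57 upright, stop 1.6; starts at 0.02 to 0.3 rad. Hinge line on the top edge of the floor board, 90 mm from centre, 18 mm above the table. Wall 120 mm wide, 5 thick, to 34 mm from the hinge; a pull tab 30 mm wide, 5 thick goes on from its middle to 60 mm. Stiff hinge (0.15 N m, about 3 N at the tab), stays where left.
- wall_right_tab (a point): Middle of that wall's pull tab, 48 mm from the hinge line, half way through the thickness (2.5 mm to the outer/under side of the hinge line). The tab can be pinched across its 30 mm width, fingers closing along the hinge line, and turns between the fingers as it is swung up.
- filter_a: Round flat filter shell, black rim and pale clear top, 46 mm diameter, 15 mm thick, about 50 g, lying flat. Origin at the centre of its underside, z up. Belongs in the box. May be absent.
- filter_b: Round flat filter shell, black rim and pale clear top, 46 mm diameter, 15 mm thick, about 50 g, lying flat. Origin at the centre of its underside, z up. Belongs in the box. May be absent.
- plate: Chrome tripod quick-release plate, 50 (x) x 38 (y) x 12 mm, about 80 g. Origin at the centre of its underside, z up. Belongs in the box. May be absent.
- card_case: Grey memory-card case, 52 (x) x 40 (y) x 16 mm, about 60 g. Origin at the centre of its underside, z up. Belongs in the box. May be absent.
- blower: Orange silicone blower lying in the row along its y axis, bulb 44 mm across, 85 mm long with its nozzle. Origin at the middle of its length, at its underside. Stays on the tray.
- lens: Black camera lens standing up, 68 mm diameter, 82 mm high; bystander.
- gel_jar: Jar of drying beads, 64 mm diameter, 90 mm high; bystander.
- charger: Battery charger, 90 x 65 x 43 mm; bystander.
- ball_head: Tripod ball head, 50 mm diameter, 66 mm high; bystander.
- lens_cap: Round lens cap, 52 mm diameter, 8 mm thick, on the table; bystander.
- level: Small bubble level, 16 x 70 x 12 mm, on the table; bystander.
Things that resemble listed ones, but are neither listed nor needed, are in the scene too. Leave any blue or yellow look-alike of the filter_a alone.

How it is judged:
By the outcome, as a careful person would: the job done as asked, in the order asked, and still so for the second after the job is handed in, with the robot touching nothing.
Of filter_a, filter_b, plate, card_case only 2 to 4 are there at a start; the rules pass over those that are not, and their reading is None.
At some moment in a run one of filter_a, filter_b, plate, card_case may be knocked a few centimetres aside while the robot is not near it.
Once in a run the grip may slacken for a moment while it holds something.
It also fails if it takes over 210 s, if anything falls off the work surface, if the arm or the gripper's body presses on something with over 40 N, if the wrist force passes 120 N, or if a joint passes its speed limit or range.

ROBOT

A 6-joint arm with a two-finger parallel gripper is mounted at the origin on the work surface. World frame = base frame: x ahead of the robot, y to its left, z up, the work surface at z = 0. Lengths are in m, angles in rad, forces in N, time in s.
With the tool pointing down it reaches from about 0.375 to 0.9 m from the base axis. Payload 3.1 kg.
Tool frame: the origin (TCP) lies at the very end of the fingers, on their centre line; the grasp point (between the pads) lies 19 mm behind it; z points along the fingers, y is the line along which they close (so a half turn about z gives the same grasp; the last joint's range is limited). The gripper opens to 85 mm and grips with 20 to 120 N. Pads are 22 mm wide; open, the fingers measure 114 mm over their backs; the gripper's body (76 mm by 85 mm) begins 54 mm behind the grasp point. The pads swing forward as they close: fully open they stand 13 mm farther back than shut.
Start: joints at [-1.413, 0.527, 1.433, -0, 1.181, -0.178], TCP at [0.207, -0.59, 0.231] pointing down, gripper open.
Joint ranges: [-3.08, 3.08], [-0.75, 2.2], [0.22, 2.44], [-1.43, 4.57], [0, 2.65], [-2.85, 2.85]. Speed limits (rad/s): [2.79, 2.79, 3.14, 3.14, 3.14, 3.14].

INTERFACE

Orientations are given as a unit quaternion [x, y, z, w].
In Python, from station import telemetry, snapshot, ticket gives the robot as it stands.
- The arm moves only by the tool move_arm, never from a script. Its argument "commands" is text: rows parted by semicolons, each of 7 numbers parted by spaces: the shift along the tool's x, y, z in mm, then the turn, a rotation vector about the tool's x, y, z in degrees, then the opening, from -1 (shut) to 1 (fully open). A call has exactly 5 rows; each row is the pose to reach, as a shift and turn from the pose commanded when the call began, along the tool's axes at that moment; what a row does not reach only later rows make up. A row lasts 1/8 s, in which the tool goes at most 62.5 mm and 10.7 degrees, less where a joint would pass 70% of its speed; a pose out of reach is approached as far as the arm can. A call with a gripper value outside its range is refused whole. The fingers move at their own pace and stop on an object; "grip_force" is the grip in N (left out, the last holds). Time passes only in rows, so rows that repeat a pose let the fingers close, or fill a call up. It gives the time, the measured TCP pose, the force, the opening and the grip force at its end, in the units of the state.
- telemetry.sense(): the state, without advancing time (a new reading comes with each control period).
- snapshot(name): name is "side" or "top"; returns a dict with "image" (420x560x3 uint8, red, green, blue), "fx", "fy", "cx", "cy" (pixels), "pose" (4x4, takes a point from camera to world coordinates). Camera axes: x right, y down, z forward; pixel columns grow to the right and rows downward; lengths in m; the calibration is good to about 2 mm. A picture is of the moment at which its call begins. There is no depth.
- ticket.sign_off(): hands the job in; it is judged then, once.
The state is a dict: "t": time; "q": joint angles; "qd": joint speeds; "tau": joint torques, N m; "tcp_pos": TCP position; "tool_rot": TCP orientation; "force": force on the tool from outside, world axes, zero at the start; "ft_torque": the same for the moment, N m; "finger_gap": opening from 0.0 (shut) to 1.0 (fully open); "gripper_force": force on a finger pad.
Only numpy, scipy, OpenCV 4.12 (cv2) and the standard library are available. Lean on these libraries where they do the work, as an engineer would, in place of code of your own. Each camera call takes 0.05 s, during which the arm holds its last target. There are 200 camera calls.

## Working session

There is one attempt and no reset: what is moved stays moved. The work goes in short steps, Python scripts to look and compute and a tool call to move; the robot and the scene stay as the last step left them, time stands still between calls to the robot, and variables do not carry over. Pictures are saved under pics/ and viewed, at most 14 in all, crops included, and the job is handed in when it is done.

Besides the shell and the picture viewer there is one more tool, called after "Call:" as name(argument=value, ...) on one line, values as JSON. move_arm: Moves the arm, as the interface text tells. Its arguments: {"type":"object","properties":{"commands":{"type":"string"},"grip_force":{"type":"number"}},"required":["commands"]}

```bash
ls; mkdir -p pics; cat > h.py <<'E'
import numpy as np, cv2
from station import telemetry, snapshot, ticket
from scipy.spatial.transform import Rotation as R
def snap(name,fn,crop=None,scale=1):
    s=snapshot(name); im=s["image"]; np.savez("last_%s.npz"%name,**s)
    if crop: x0,y0,x1,y1=crop; im=im[y0:y1,x0:x1]
    im=cv2.resize(im,None,fx=scale,fy=scale,interpolation=cv2.INTER_CUBIC)
    cv2.imwrite("pics/"+fn,im[...,::-1]); return s
def p2w(name,u,v,z):
    s=np.load("last_%s.npz"%name); T=s["pose"]
    d=T[:3,:3]@np.array([(u-s["cx"])/s["fx"],(v-s["cy"])/s["fy"],1]); o=T[:3,3]
    return o+d*(z-o[2])/d[2]
def w2p(name,p):
    s=np.load("last_%s.npz"%name); T=s["pose"]; c=T[:3,:3].T@(np.array(p)-T[:3,3])
    return np.array([s["fx"]*c[0]/c[2]+s["cx"],s["fy"]*c[1]/c[2]+s["cy"]])
def st():
    s=telemetry.sense(); return s
def to(p):  # world target -> tool shift mm
    s=st(); return R.from_quat(s["tool_rot"]).inv().apply(np.array(p)-s["tcp_pos"])*1e3
E
python3 - <<'E'
from h import *
np.set_printoptions(precision=3,suppress=True)
s=snap("top","t0.png",scale=1.42); print(s["pose"],s["fx"],s["cx"],s["cy"])
s=snap("side","s0.png",scale=1.42); print(s["pose"],s["fx"])
x=st(); print(x); print(R.from_quat(x["tool_rot"]).as_matrix())
E
```

```text
pics
[[ 0.019 -0.984  0.179  0.358]
 [-1.    -0.022 -0.013 -0.004]
 [ 0.017 -0.179 -0.984  1.231]
 [ 0.     0.     0.     1.   ]] 417.9717796437281 280.7388676555126 212.839890370661
[[-0.965 -0.134  0.226  0.322]
 [-0.263  0.511 -0.819  0.864]
 [-0.005 -0.849 -0.528  0.632]
 [ 0.     0.     0.     1.   ]] 379.35135276891936
{'t': 0.1, 'q': array([-1.412,  0.528,  1.434,  0.   ,  1.181, -0.178]), 'qd': array([-0.   , -0.003, -0.003,  0.001,  0.002, -0.   ]), 'tau': array([ -0.   , -44.331, -17.859,  -0.   ,   0.004,  -0.   ]), 'tcp_pos': array([ 0.206, -0.589,  0.23 ]), 'tool_rot': array([ 0.986,  0.168,  0.   , -0.001]), 'force': array([ 0.418, -0.218,  1.019]), 'ft_torque': array([-0.014,  0.044,  0.001]), 'gripper_force': 0.0, 'finger_gap': 1.0011634366946938}
[[ 0.944  0.33  -0.   ]
 [ 0.33  -0.944  0.002]
 [ 0.    -0.002 -1.   ]]
```

View pics/t0.png

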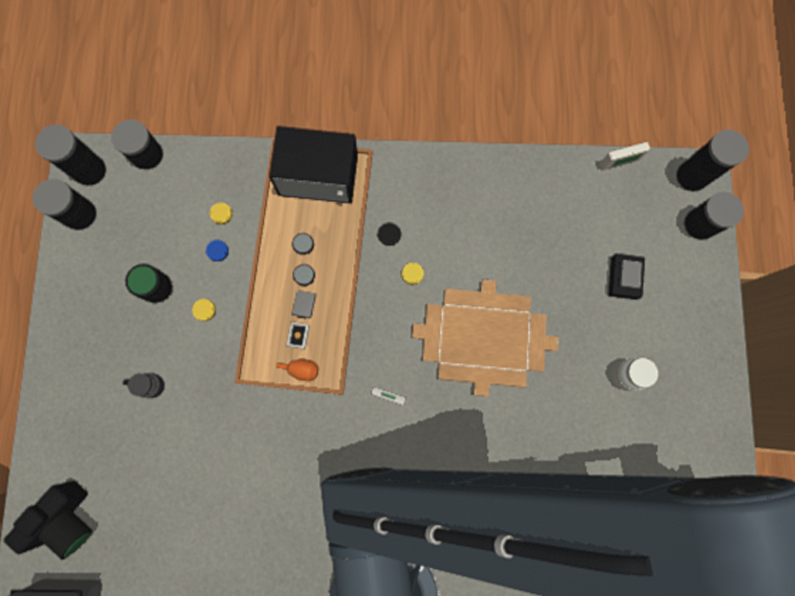

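View pics/s0.png

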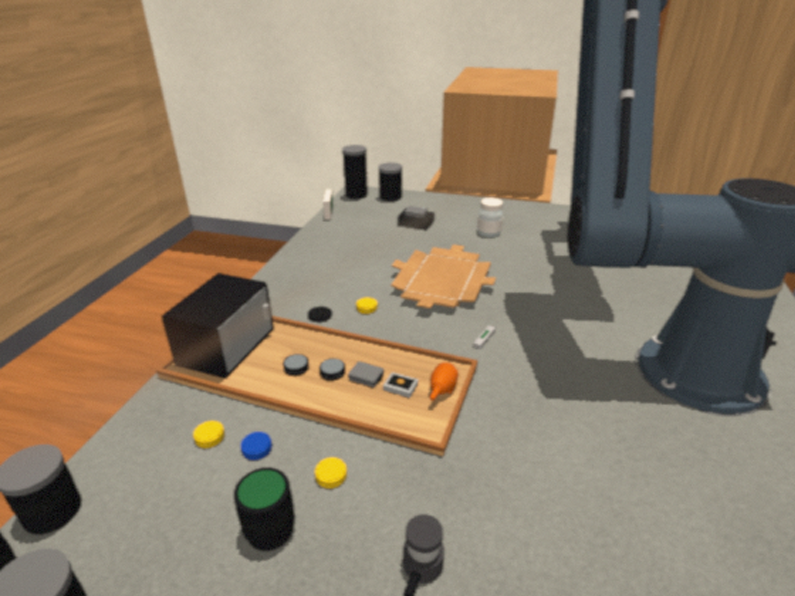

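The top view shows the filters at (303,243) and (304,275), the case at (304,304), the plate at (298,335) and the blower at (300,370). The carton tabs are at (488,287), (418,331), (552,343) and (481,390). I'll enlarge the carton and the row.

```bash
python3 - <<'E'
from h import *
a=snap("top","c1.png",(280,185,400,285),6)
b=snap("top","c2.png",(160,150,280,280),4.6)
E
```

```text
(no output)
```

View pics/c1.png

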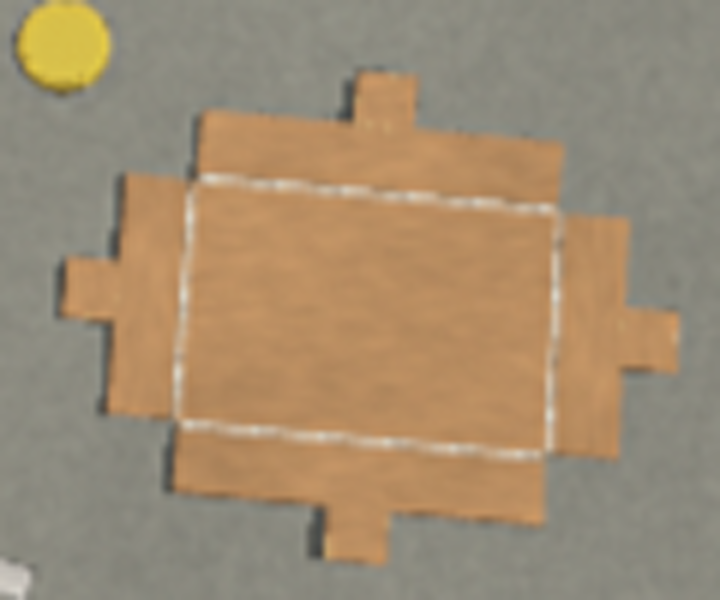

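View pics/c2.png

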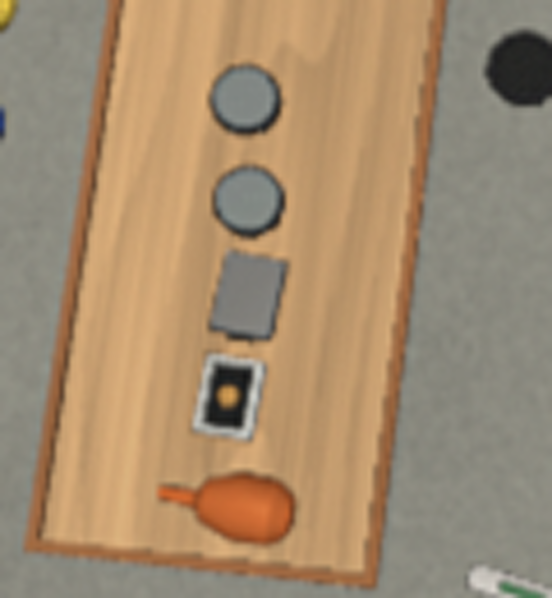

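```bash
cat >> h.py <<'E'
def cr(x,y,x0,y0,s): return x0+(x+.5)/s-.5, y0+(y+.5)/s-.5
np.set_printoptions(precision=4,suppress=True)
E
python3 - <<'E'
from h import *
C=[p2w("top",*cr(x,y,280,185,6),.018)[:2] for x,y in [(193,180),(558,210),(548,456),(176,424)]]
C=np.array(C); c=C.mean(0); print(C,c)
print("lens",[np.linalg.norm(C[i]-C[i-1]) for i in range(4)])
d=(C[0]-C[3])+(C[1]-C[2]); e=(C[0]-C[1])+(C[3]-C[2]); print("yaw",np.degrees(np.arctan2(d[1],d[0])),np.degrees(np.arctan2(e[1],e[0]))-90)
yaw=(np.arctan2(d[1],d[0])+np.arctan2(e[1],e[0])-np.pi/2)/2
np.save("carton.npy",np.r_[c,yaw])
ex=np.array([np.cos(yaw),np.sin(yaw)]);ey=np.array([-ex[1],ex[0]])
# tab tips: outermost edge centre; find wall angle by 1D search
for n,(x,y),ax,h in [("far",(387,72),ex,.06),("left",(62,287),ey,.09),("right",(680,341),-ey,.09),("near",(354,563),-ex,.06)]:
    px=np.array(cr(x,y,280,185,6)); best=min((np.linalg.norm(w2p("top",np.r_[c+ax*(h+.06*np.cos(a)),.018+.06*np.sin(a)])-px),a) for a in np.arange(0,.35,.01)); print(n,best)
for n,x,y,z in [("fA",246,98,.025),("fB",248,200,.025),("case",249,294,.026),("plate",229,396,.022),("blower",244,507,.03)]:
    print(n,p2w("top",*cr(x,y,160,150,4.6),z))
t1=p2w("top",*cr(28,549,160,150,4.6),.019);t2=p2w("top",*cr(373,584,160,150,4.6),.019);print("tray",t1,t2,np.linalg.norm(t1-t2),np.degrees(np.arctan2(*(t1-t2)[1::-1]))-90)
for a in [( 236,253),(289,263),(263,338),(209,327)]: print("case c",p2w("top",*cr(*a,160,150,4.6),.026))
for a in [( 205,353),(266,362),(249,439),(193,430)]: print("plate c",p2w("top",*cr(*a,160,150,4.6),.022))
E
```

```text
[[ 0.5753 -0.1119]
 [ 0.5643 -0.2918]
 [ 0.4436 -0.2845]
 [ 0.4553 -0.1044]] [ 0.5096 -0.1982]
lens [np.float64(0.1201900967975006), np.float64(0.18022180929360423), np.float64(0.12091034961749776), np.float64(0.18049746785372137)]
yaw -3.5239252844443123 -3.6211141436966727
far (np.float64(0.3270130778598284), np.float64(0.24))
left (np.float64(0.44832180039957337), np.float64(0.12))
right (np.float64(0.2661774070118922), np.float64(0.15))
near (np.float64(0.313461803442177), np.float64(0.0))
fA [0.6997 0.1837 0.025 ]
fB [0.6321 0.1792 0.025 ]
case [0.5707 0.1755 0.026 ]
plate [0.5058 0.1856 0.022 ]
blower [0.4357 0.1716 0.03  ]
tray [0.4077 0.3061 0.019 ] [0.3904 0.0908 0.019 ] 0.21594743184959456 -4.6052623314671735
case c [0.597 0.185 0.026]
case c [0.5913 0.151  0.026 ]
case c [0.5426 0.1653 0.026 ]
case c [0.5489 0.1997 0.026 ]
plate c [0.5328 0.2021 0.022 ]
plate c [0.5279 0.1633 0.022 ]
plate c [0.4789 0.1717 0.022 ]
plate c [0.4838 0.2071 0.022 ]
```

The carton's size checks out at 120 x 180 mm. All four items are present and fit their descriptions. The yellow and blue discs lie outside the tray, so I leave them alone. I'll raise the far wall first.

```bash
cat >> h.py <<'E'
cx,cy,cyaw=np.load("carton.npy"); EX=np.array([np.cos(cyaw),np.sin(cyaw),0]); EY=np.array([-EX[1],EX[0],0]); CC=np.array([cx,cy,0])
def plan(p,yaw):
    s=st(); Rt=R.from_quat(s["tool_rot"])
    Rg=R.from_matrix(np.array([[np.cos(yaw),np.sin(yaw),0],[np.sin(yaw),-np.cos(yaw),0],[0,0,-1]]))
    return np.round(np.r_[Rt.inv().apply(np.array(p)-s["tcp_pos"])*1e3,(Rt.inv()*Rg).as_rotvec(degrees=True)],1)
W={"far":(EX,.06,cyaw),"near":(-EX,.06,cyaw),"left":(EY,.09,cyaw+np.pi/2),"right":(-EY,.09,cyaw+np.pi/2)}
def P(a,r=52): return np.array([r*np.cos(a)+2.5*np.sin(a), r*np.sin(a)-2.5*np.cos(a)])
def tab(w,a,depth=.012,r=52):
    ax,h,yaw=W[w]; o,u=P(a,r)/1e3
    return CC+ax*(h+o)+np.array([0,0,.018+u-depth]),yaw
def arc(a0,n,af=1.62): return np.round([P(a)-P(a0) for a in np.linspace(a0,af,n+1)[1:]],1)
E
python3 - <<'E'
from h import *
p,y=tab("far",.24); print(p); print(plan(p+[0,0,.1],y)); print(arc(.24,10))
E
```

```text
[ 0.6205 -0.2051  0.0159]
[ 517.7 -225.8  115.2   -0.1    0.    22.9]
[[ -1.9   6.9]
 [ -4.6  13.6]
 [ -8.3  19.7]
 [-12.8  25.3]
 [-18.   30.3]
 [-23.9  34.4]
 [-30.2  37.8]
 [-37.   40.2]
 [-44.   41.6]
 [-51.2  42.1]]
```

Call:
move_arm(commands="518 -226 0 0 0 22.9 0.2;518 -226 0 0 0 22.9 0.2;518 -226 0 0 0 22.9 0.2;518 -226 0 0 0 22.9 0.2;518 -226 0 0 0 22.9 0.2", grip_force=40)

```text
t: 0.82
tcp_pos: [0.4353, -0.3773, 0.2313]
tool_rot: [1.0, -0.032, 0.0, 0.0]
force: [0.5, -0.6, -0.5]
finger_gap: 0.604
gripper_force: 0.0
```

```bash
python3 - <<'E'
from h import *
p,y=tab("far",.24); print(plan(p,y),st()["tcp_pos"],st()["finger_gap"])
E
```

```text
[ 173.9 -183.6  215.4    0.    -0.    -0. ] [ 0.4353 -0.3773  0.2313] 0.6036331036024817
```

Call:
move_arm(commands="174 -183.6 120 0 0 0 0.2;174 -183.6 120 0 0 0 0.2;174 -183.6 120 0 0 0 0.2;174 -183.6 120 0 0 0 0.2;174 -183.6 120 0 0 0 0.2")

```text
t: 1.45
tcp_pos: [0.6202, -0.2034, 0.1091]
tool_rot: [1.0, -0.03, -0.001, -0.001]
force: [-0.5, -0.6, 0.3]
finger_gap: 0.598
gripper_force: 0.0
```

```bash
python3 - <<'E'
from h import *
p,y=tab("far",.24); print(plan(p,y),st()["tcp_pos"],st()["finger_gap"])
E
```

```text
[ 0.6  1.8 93.2 -0.1  0.1  0.1] [ 0.6202 -0.2034  0.1091] 0.597657209083748
```

Call:
move_arm(commands="0 0 50 0 0 0 0.2;0 0 70 0 0 0 0.2;0 0 85 0 0 0 0.2;0 0 93 0 0 0 0.2;0 0 93 0 0 0 0.2")

```text
t: 2.08
tcp_pos: [0.6193, -0.2071, 0.0186]
tool_rot: [0.999, -0.032, 0.0, 0.0]
force: [0.5, -0.1, 0.3]
finger_gap: 0.599
gripper_force: 0.0
```

Call:
move_arm(commands="0 0 0 0 0 0 -0.6;0 0 0 0 0 0 -0.6;0 0 0 0 0 0 -0.6;0 0 0 0 0 0 -0.6;0 0 0 0 0 0 -0.6")

```text
t: 2.7
tcp_pos: [0.6201, -0.2042, 0.0195]
tool_rot: [0.999, -0.032, 0.001, -0.002]
force: [1.9, 6.0, 1.2]
finger_gap: 0.331
gripper_force: 39.5
```

```bash
python3 - <<'E'
from h import *
snap("side","s1.png",(260,150,380,240),6)
p,y=tab("far",.24); print(plan(p,y),st()["tcp_pos"],st()["finger_gap"])
E
```

```text
[ 0.4  0.9  3.6 -0.2 -0.1 -0.1] [ 0.6202 -0.2041  0.0196] 0.3325474014531529
```

View pics/s1.png

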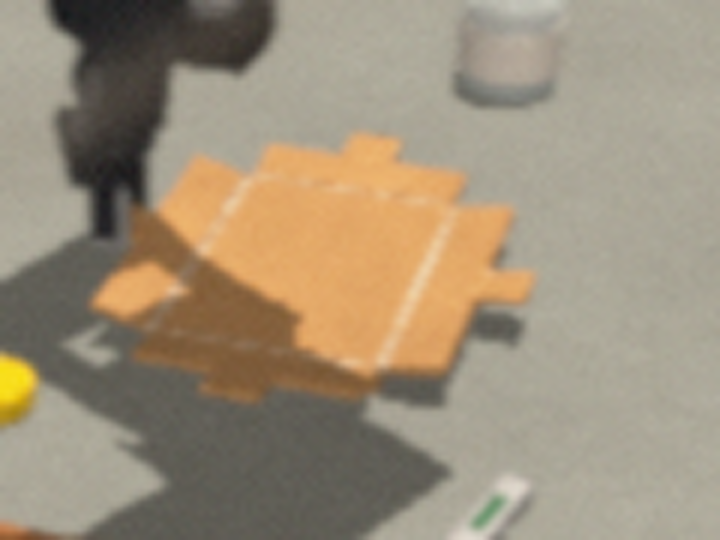

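The picture shows the fingers closed on the far tab at about (115,220), with a gap of 0.33 (about 28 mm) and a force of 39.5 N. The near wall, tab at (505,285), seems slightly raised. Now I swing the far wall up.

Call:
move_arm(commands="-1.9 0 -6.9 0 0 0 -0.6;-4.6 0 -13.6 0 0 0 -0.6;-8.3 0 -19.7 0 0 0 -0.6;-12.8 0 -25.3 0 0 0 -0.6;-18 0 -30.3 0 0 0 -0.6", grip_force=60)

```text
t: 3.38
tcp_pos: [0.5984, -0.2027, 0.0469]
tool_rot: [0.999, -0.032, -0.003, -0.002]
force: [0.7, 6.0, -13.1]
finger_gap: 0.313
gripper_force: 59.9
```

Call:
move_arm(commands="-5.9 0 -4.1 0 0 0 -0.6;-12.2 0 -7.5 0 0 0 -0.6;-19 0 -9.9 0 0 0 -0.6;-26 0 -11.3 0 0 0 -0.6;-33.2 0 -11.8 0 0 0 -0.6")

```text
t: 4.0
tcp_pos: [0.5692, -0.201, 0.0606]
tool_rot: [0.999, -0.033, 0.002, -0.002]
force: [7.4, 9.3, -8.9]
finger_gap: 0.289
gripper_force: 59.3
```

```bash
python3 - <<'E'
from h import *
s=snap("side","s2.png",(260,150,380,240),6)
p,y=tab("far",1.62); print(plan(p,y),st()["tcp_pos"],st()["finger_gap"],st()["force"])
E
```

```text
[ 1.1  0.9  2.6 -0.2 -0.1 -0.1] [ 0.5684 -0.2009  0.0607] 0.27935136799086024 [ 5.2818  8.7008 -8.6669]
```

View pics/s2.png

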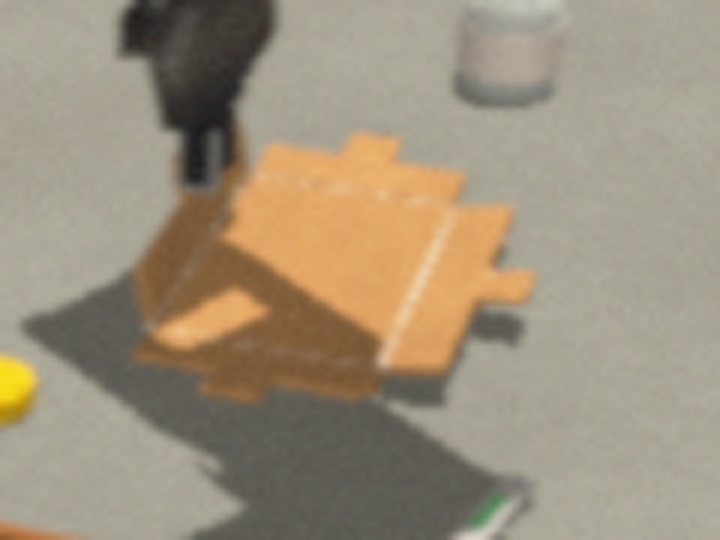

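The far wall is up, its tab held at (200,160). I'll release it and estimate the other wall angles from the side view, using their tab tips at (531,289), (233,400) and (372,133).

Call:
move_arm(commands="0 0 0 0 0 0 0;0 0 0 0 0 0 0.2;0 0 -30 0 0 0 0.2;0 0 -60 0 0 0 0.2;0 0 -60 0 0 0 0.2", grip_force=40)

```text
t: 4.68
tcp_pos: [0.5703, -0.2053, 0.1238]
tool_rot: [0.999, -0.032, 0.003, 0.002]
force: [1.0, 0.2, -0.4]
finger_gap: 0.599
gripper_force: 0.0
```

```bash
python3 - <<'E'
from h import *
for n,x,y in [("near",531,289),("left",233,400),("right",372,133)]:
    ax,h,_=W[n]; px=np.array(cr(x,y,260,150,6))
    for a in [0,.1,.2,.3]: print(n,a,w2p("side",CC+ax*(h+.06*np.cos(a))+np.array([0,0,.018+.06*np.sin(a)]))-px)
# floor corners check
for sx in(1,-1):
  for sy in (1,-1): print(sx,sy,(w2p("side",CC+sx*.06*EX+sy*.09*EY+[0,0,.018])-[260,150])*6)
p,y=tab("near",.15); print(p,plan(p,y),st()["tcp_pos"])
E
```

```text
near 0 [-0.2095  1.3925]
near 0.1 [-0.1349 -0.2527]
near 0.2 [-0.2499 -1.9197]
near 0.3 [-0.5546 -3.5912]
left 0 [-0.2935  1.0264]
left 0.1 [-0.2236 -0.733 ]
left 0.2 [-0.0959 -2.5894]
left 0.3 [ 0.0884 -4.5221]
right 0 [0.3676 1.7433]
right 0.1 [0.4372 0.274 ]
right 0.2 [ 0.4672 -1.1166]
right 0.3 [ 0.4569 -2.4152]
1 1 [150.5749 323.2466]
1 -1 [246.9254 170.6405]
-1 1 [376.7815 362.1476]
-1 -1 [450.2992 201.2708]
[ 0.3981 -0.1912  0.0113] [-173.5   -3.7  111.3    0.2   -0.4   -0. ] [ 0.5703 -0.2053  0.1238]
```

```bash
python3 - <<'E'
from h import *
p,y=tab("near",.13,.013); print(p,plan(p,y)); print(arc(.13,10))
for w,a in(("left",.1),("right",.16)): print(w,tab(w,a,.013),"\n",arc(a,10).T)
E
```

```text
[ 0.398  -0.1912  0.0093] [-173.7   -3.7  113.4    0.2   -0.4   -0. ]
[[ -1.2   7.7]
 [ -3.5  15. ]
 [ -6.9  22. ]
 [-11.3  28.4]
 [-16.6  34. ]
 [-22.7  38.9]
 [-29.4  42.7]
 [-36.7  45.5]
 [-44.2  47.2]
 [-51.9  47.8]]
left (array([ 0.5185, -0.0564,  0.0077]), np.float64(1.50844409519196)) 
 [[ -1.   -3.2  -6.5 -10.9 -16.2 -22.3 -29.1 -36.5 -44.2 -52.1]
 [  7.8  15.4  22.6  29.2  35.1  40.1  44.1  47.   48.8  49.4]]
right (array([ 0.5008, -0.3396,  0.0108]), np.float64(1.50844409519196)) 
 [[ -1.4  -3.9  -7.4 -11.8 -17.1 -23.1 -29.7 -36.8 -44.2 -51.8]
 [  7.5  14.6  21.4  27.6  33.   37.6  41.4  44.1  45.7  46.2]]
```

Call:
move_arm(commands="-60 -3.6 0 0 0 0 0.2;-120 -3.6 0 0 0 0 0.2;-174 -3.6 0 0 0 0 0.2;-173.5 -3.6 60 0 0 0 0.2;-173.5 -3.6 60 0 0 0 0.2")

```text
t: 5.3
tcp_pos: [0.3922, -0.1872, 0.0567]
tool_rot: [0.999, -0.032, -0.005, -0.004]
force: [-0.3, -0.6, 0.5]
finger_gap: 0.605
gripper_force: 0.0
```

```bash
python3 - <<'E'
from h import *
p,y=tab("near",.13,.013); print(p,plan(p,y),st()["tcp_pos"])
E
```

```text
[ 0.398  -0.1912  0.0093] [ 6.5  4.  47.3 -0.4  0.5 -0.1] [ 0.3922 -0.1872  0.0567]
```

Call:
move_arm(commands="0 0 10 0 0 0 0.2;0 0 20 0 0 0 0.2;0 0 30 0 0 0 0.2;0 0 35 0 0 0 0.2;0 0 35 0 0 0 0.2")

```text
t: 5.92
tcp_pos: [0.3952, -0.1887, 0.0254]
tool_rot: [1.0, -0.031, -0.0, -0.0]
force: [0.6, -0.3, 0.8]
finger_gap: 0.596
gripper_force: 0.0
```

```bash
python3 - <<'E'
from h import *
p,y=tab("near",.13,.013); print(p,plan(p,y),st()["tcp_pos"])
E
```

```text
[ 0.398  -0.1912  0.0093] [ 2.9  2.3 16.1 -0.   0.  -0. ] [ 0.3952 -0.1887  0.0254]
```

Call:
move_arm(commands="2.9 2.3 8 0 0 0 0.2;2.9 2.3 13 0 0 0 0.2;2.9 2.3 15 0 0 0 0.2;2.9 2.3 15 0 0 0 -0.6;2.9 2.3 15 0 0 0 -0.6")

```text
t: 6.55
tcp_pos: [0.3974, -0.1888, 0.0103]
tool_rot: [0.999, -0.033, -0.001, -0.002]
force: [6.1, 9.8, -2.0]
finger_gap: 0.334
gripper_force: 39.6
```

Call:
move_arm(commands="0 0 0 0 0 0 -0.6;0 0 0 0 0 0 -0.6;0 0 0 0 0 0 -0.6;0 0 0 0 0 0 -0.6;0 0 0 0 0 0 -0.6", grip_force=60)

```text
t: 7.18
tcp_pos: [0.3974, -0.1888, 0.0103]
tool_rot: [0.999, -0.033, -0.001, -0.002]
force: [6.1, 9.5, -0.6]
finger_gap: 0.323
gripper_force: 59.1
```

```bash
python3 - <<'E'
from h import *
p,y=tab("near",.13,.013); print(p,plan(p,y),st()["tcp_pos"])
E
```

```text
[ 0.398  -0.1912  0.0093] [ 0.7  2.4  1.  -0.2  0.1 -0.2] [ 0.3974 -0.1888  0.0103]
```

Call:
move_arm(commands="1.2 0 -7.7 0 0 0 -0.6;3.5 0 -15 0 0 0 -0.6;6.9 0 -22 0 0 0 -0.6;11.3 0 -28.4 0 0 0 -0.6;16.6 0 -34 0 0 0 -0.6")

```text
t: 7.8
tcp_pos: [0.4124, -0.1896, 0.0431]
tool_rot: [0.999, -0.032, -0.003, -0.003]
force: [1.0, 4.6, -15.8]
finger_gap: 0.327
gripper_force: 60.1
```

Call:
move_arm(commands="6.1 0 -4.9 0 0 0 -0.6;12.8 0 -8.7 0 0 0 -0.6;20.1 0 -11.5 0 0 0 -0.6;27.6 0 -13.2 0 0 0 -0.6;35.3 0 -13.8 0 0 0 -0.6")

```text
t: 8.43
tcp_pos: [0.4454, -0.1915, 0.0586]
tool_rot: [1.0, -0.03, -0.005, -0.003]
force: [-9.0, 5.1, 11.1]
finger_gap: 0.289
gripper_force: 57.5
```

```bash
python3 - <<'E'
from h import *
p,y=tab("near",1.6); print(plan(p,y),st()["tcp_pos"],st()["force"])
E
```

```text
[ 3.5  2.7  0.5 -0.3  0.6  0.2] [ 0.4454 -0.1915  0.0586] [-8.9695  5.099  11.1248]
```

Call:
move_arm(commands="1 0 0 0 0 0 -0.6;2 0 0 0 0 0 -0.6;3 0 0 0 0 0 -0.6;3 0 0 0 0 0 -0.6;3 0 0 0 0 0 -0.6")

```text
t: 9.05
tcp_pos: [0.4543, -0.1961, 0.0594]
tool_rot: [1.0, -0.031, 0.002, 0.002]
force: [-0.0, 0.3, -0.3]
finger_gap: 0.195
gripper_force: 0.0
```

Call:
move_arm(commands="0 0 0 0 0 0 0;0 0 0 0 0 0 0.2;0 0 -30 0 0 0 0.2;0 0 -60 0 0 0 0.2;0 0 -60 0 0 0 0.2", grip_force=40)

```text
t: 9.68
tcp_pos: [0.4543, -0.196, 0.1201]
tool_rot: [1.0, -0.031, 0.002, 0.002]
force: [0.3, -0.0, -0.6]
finger_gap: 0.598
gripper_force: 0.0
```

```bash
python3 - <<'E'
from h import *
p,y=tab("left",.1,.013); print(p,plan(p+[0,0,.1],y),st()["tcp_pos"],st()["q"])
E
```

```text
[ 0.5185 -0.0564  0.0077] [  55.2 -143.3   12.2    0.4   -0.1  -90. ] [ 0.4543 -0.196   0.1201] [-0.6334  0.5304  1.8625 -0.0002  0.7429  1.0004]
```

```bash
python3 - <<'E'
from h import *
s=snap("side","s3.png",(260,150,380,240),6)
E
```

```text
(no output)
```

View pics/s3.png

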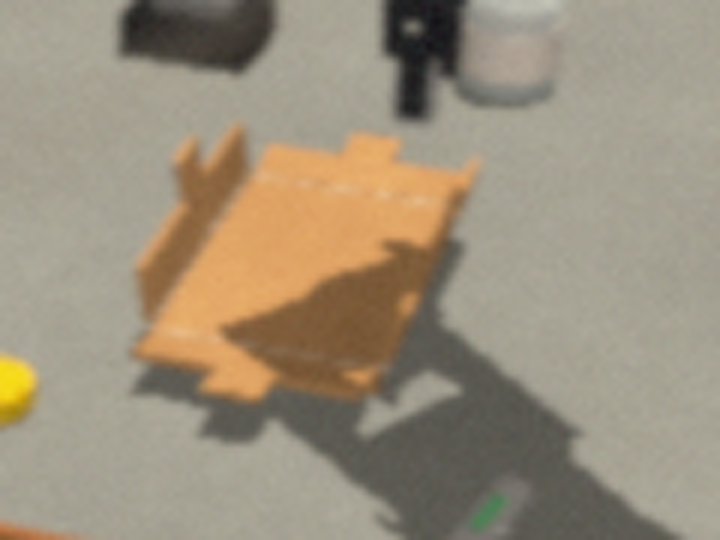

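The far wall, tab at (190,165), is upright. The near wall's far corner shows at (475,162) and its tab is hidden, so I'll compute its angle.

```bash
python3 - <<'E'
from h import *
for w,sgn in (("near",-1),("far",-1)):
  ax,h,_=W[w]
  for a in (.6,.8,1,1.2,1.4,1.57,1.7):
    o=.034*np.cos(a); u=.034*np.sin(a)
    f=lambda y,o,u:(w2p("side",CC+ax*(h+o)+EY*y+[0,0,.018+u])-[260,150])*6+[0,6]
    print(w,a,f(-.09,o,u),f(.09,o,u),f(.015,.06*np.cos(a),.06*np.sin(a)),f(-.015,.06*np.cos(a),.06*np.sin(a)))
E
```

```text
near 0.6 [502.2124 184.4524] [434.173  344.9579] [507.7036 255.2066] [518.2659 228.6098]
near 0.8 [495.2197 175.0662] [426.1919 334.587 ] [494.3333 237.4059] [505.1885 211.1071]
near 1 [486.3952 166.9674] [416.1895 325.557 ] [477.4343 221.9686] [488.6419 195.9514]
near 1.2 [476.1039 160.4963] [404.5816 318.2496] [457.7289 209.5737] [469.3325 183.8078]
near 1.4 [464.7756 155.9227] [391.8557 312.9713] [436.0737 200.7587] [448.0984 175.2025]
near 1.57 [454.6843 153.6692] [380.5588 310.2446] [416.8379 196.3609] [429.2253 170.9429]
near 1.7 [446.8817 153.0041] [371.8486 309.3049] [402.0128 195.003 ] [414.6723 169.6632]
far 0.6 [201.2751 140.2557] [ 99.1299 288.7063] [107.0969 192.9468] [124.8067 168.8172]
far 0.8 [208.6165 133.268 ] [107.0313 281.3579] [120.4577 180.0203] [138.0092 156.0049]
far 1 [217.5395 127.9819] [116.7352 275.887 ] [136.918  170.2399] [154.2434 146.2877]
far 1.2 [227.6935 124.6273] [127.8617 272.5349] [155.8425 164.0623] [172.8819 140.1177]
far 1.4 [238.6707 123.3561] [139.9642 271.4574] [176.4684 161.7992] [193.1733 137.8042]
far 1.57 [248.3144 123.9654] [150.6496 272.3783] [194.6983 163.0655] [211.0914 138.9821]
far 1.7 [255.6928 125.4745] [158.8562 274.2118] [208.7014 166.0078] [224.8456 141.83  ]
```

The far wall is at about 1.4 rad and the near wall at about 1.2, because the tabs slid along the fingertips. I'll finish both by pushing on the outside with shut fingers, near wall first.

Call:
move_arm(commands="-30 0 0 0 0 0 -1;-55 0 0 0 0 0 -1;-55 0 0 0 0 0 -1;-55 0 30 0 0 0 -1;-55 0 65 0 0 0 -1")

```text
t: 10.35
tcp_pos: [0.3997, -0.1924, 0.0525]
tool_rot: [1.0, -0.031, 0.002, 0.001]
force: [0.2, 0.0, 0.1]
finger_gap: 0.001
gripper_force: 0.0
```

Call:
move_arm(commands="8 0 0 0 0 0 -1;16 0 0 0 0 0 -1;24 0 0 0 0 0 -1;30 0 0 0 0 0 -1;35 0 0 0 0 0 -1")

```text
t: 10.98
tcp_pos: [0.4328, -0.1932, 0.0538]
tool_rot: [1.0, -0.031, -0.0, -0.0]
force: [-3.5, 0.0, 1.3]
finger_gap: 0.006
gripper_force: 1.5
```

```bash
cat >> h.py <<'E'
def out(w):
    ax,h,_=W[w]; s=st(); return ((s["tcp_pos"]-CC)@ax-h)*1e3, s["tcp_pos"], s["force"]
E
python3 -c "
from h import *
print(out('near'))"
```

```text
(np.float64(16.96063202933193), array([ 0.4328, -0.1932,  0.0538]), array([-3.4988,  0.0378,  1.3364]))
```

Pushing at 3.5 N, with the stop expected at an out value near 14.

Call:
move_arm(commands="1 0 0 0 0 0 -1;2 0 0 0 0 0 -1;3 0 0 0 0 0 -1;4 0 0 0 0 0 -1;4 0 0 0 0 0 -1")

```text
t: 11.6
tcp_pos: [0.4359, -0.1934, 0.0531]
tool_rot: [1.0, -0.031, -0.001, -0.0]
force: [-5.2, -0.4, 4.0]
finger_gap: 0.001
gripper_force: 2.6
```

Call:
move_arm(commands="1 0 0 0 0 0 -1;2 0 0 0 0 0 -1;2 0 0 0 0 0 -1;2 0 0 0 0 0 -1;2 0 0 0 0 0 -1")

```text
t: 12.22
tcp_pos: [0.436, -0.1933, 0.0531]
tool_rot: [1.0, -0.031, -0.003, -0.001]
force: [-10.4, -2.6, 6.9]
finger_gap: 0.004
gripper_force: 5.0
```

```bash
python3 -c "
from h import *
print(out('near'))"
```

```text
(np.float64(13.74092960882392), array([ 0.436 , -0.1933,  0.0531]), array([-10.4219,  -2.6391,   6.8632]))
```

The near wall is at its stop. Now the far wall the same way.

Call:
move_arm(commands="-10 0 -30 0 0 0 -1;-10 0 -75 0 0 0 -1;50 0 -75 0 0 0 -1;110 0 -75 0 0 0 -1;170 0 -75 0 0 0 -1")

```text
t: 12.85
tcp_pos: [0.6119, -0.205, 0.129]
tool_rot: [0.999, -0.032, 0.002, 0.001]
force: [0.1, -1.3, 0.3]
finger_gap: -0.001
gripper_force: 0.0
```

Call:
move_arm(commands="17 0 0 0 0 0 -1;17 0 0 0 0 0 -1;17 0 35 0 0 0 -1;17 0 73 0 0 0 -1;17 0 73 0 0 0 -1")

```text
t: 13.48
tcp_pos: [0.6219, -0.2042, 0.0522]
tool_rot: [0.999, -0.032, -0.004, -0.002]
force: [-0.1, 0.4, 0.4]
finger_gap: 0.004
gripper_force: 0.0
```

```bash
python3 -c "
from h import *
print(out('far'))"
```

```text
(np.float64(52.41065289549479), array([ 0.6219, -0.2042,  0.0522]), array([-0.1217,  0.3683,  0.4242]))
```

Call:
move_arm(commands="-8 0 0 0 0 0 -1;-16 0 0 0 0 0 -1;-24 0 0 0 0 0 -1;-30 0 0 0 0 0 -1;-35 0 0 0 0 0 -1")

```text
t: 14.1
tcp_pos: [0.592, -0.2039, 0.0563]
tool_rot: [0.999, -0.032, 0.002, 0.001]
force: [3.3, 0.3, 2.5]
finger_gap: -0.0
gripper_force: 1.5
```

Call:
move_arm(commands="-1 0 0 0 0 0 -1;-2 0 0 0 0 0 -1;-3 0 0 0 0 0 -1;-4 0 0 0 0 0 -1;-4 0 0 0 0 0 -1")

```text
t: 14.72
tcp_pos: [0.5864, -0.2033, 0.0551]
tool_rot: [1.0, -0.031, -0.0, 0.0]
force: [3.0, -0.5, 2.0]
finger_gap: -0.0
gripper_force: 1.3
```

```bash
python3 -c "
from h import *
print(out('far'))"
```

```text
(np.float64(16.986708324743304), array([ 0.5864, -0.2033,  0.0551]), array([ 2.973 , -0.5492,  1.9506]))
```

Then on to the left tab, turning -90 degrees at height.

Call:
move_arm(commands="-1 0 0 0 0 0 -1;-2 0 0 0 0 0 -1;-3 0 0 0 0 0 -1;-4 0 0 0 0 0 -1;-5 0 0 0 0 0 -1")

```text
t: 15.35
tcp_pos: [0.5848, -0.2033, 0.0555]
tool_rot: [0.999, -0.032, 0.004, 0.001]
force: [10.0, 1.4, -2.6]
finger_gap: 0.003
gripper_force: 5.3
```

```bash
python3 -c "
from h import *
print(out('far'))"
```

```text
(np.float64(15.379066264301036), array([ 0.5848, -0.2033,  0.0555]), array([ 9.9879,  1.3804, -2.5627]))
```

Call:
move_arm(commands="10 0 -30 0 0 0 -1;10 0 -75 0 0 0 -1;-50 0 -75 0 0 0 -1;-50 0 -75 0 0 -10 -0.5;-50 0 -75 0 0 -20 0.2")

```text
t: 15.98
tcp_pos: [0.528, -0.1981, 0.1293]
tool_rot: [0.989, 0.145, -0.003, -0.002]
force: [1.1, -0.5, -0.7]
finger_gap: 0.419
gripper_force: 0.0
```

```bash
python3 -c "
from h import *
p,y=tab('left',.1,.016,54); print(p,plan(p,y),st()['tcp_pos'],'\n',arc(.1,10,1.5).T)"
```

```text
[ 0.5186 -0.0545  0.0049] [  33.  -139.6  125.    -0.4    0.1  -69.7] [ 0.528  -0.1981  0.1293] 
 [[ -0.9  -2.8  -5.6  -9.4 -14.  -19.3 -25.3 -31.8 -38.7 -45.8]
 [  7.2  14.3  21.   27.2  32.9  37.8  42.   45.3  47.6  49. ]]
```

Call:
move_arm(commands="33 -140 0 0 0 -10 0.2;33 -140 0 0 0 -20 0.2;33 -140 0 0 0 -30 0.2;33 -140 0 0 0 -40 0.2;33 -140 0 0 0 -50 0.2")

```text
t: 16.6
tcp_pos: [0.5208, -0.0547, 0.1293]
tool_rot: [0.835, 0.551, -0.002, -0.002]
force: [-0.1, 0.3, -0.3]
finger_gap: 0.601
gripper_force: 0.0
```

Call:
move_arm(commands="0 0 0 0 0 -10 0.2;0 0 0 0 0 -19.7 0.2;0 0 40 0 0 -19.7 0.2;0 0 80 0 0 -19.7 0.2;0 0 80 0 0 -19.7 0.2")

```text
t: 17.23
tcp_pos: [0.5191, -0.0548, 0.0473]
tool_rot: [0.731, 0.683, -0.003, -0.005]
force: [0.3, 0.0, -0.2]
finger_gap: 0.6
gripper_force: 0.0
```

Call:
move_arm(commands="0 0 0 0 0 0 0.2;0 0 0 0 0 0 0.2;0 0 0 0 0 0 0.2;0 0 0 0 0 0 0.2;0 0 0 0 0 0 0.2")

```text
t: 17.85
tcp_pos: [0.5239, -0.0561, 0.0506]
tool_rot: [0.731, 0.683, 0.0, 0.0]
force: [-0.2, 0.1, -0.9]
finger_gap: 0.599
gripper_force: 0.0
```

```bash
python3 -c "
from h import *
p,y=tab('left',.1,.016,54); print(p,plan(p,y),st()['tcp_pos'])"
```

```text
[ 0.5186 -0.0545  0.0049] [ 1.2 -5.4 45.7  0.   0.  -0.3] [ 0.5239 -0.0561  0.0506]
```

Call:
move_arm(commands="1 -5.4 15 0 0 0 0.2;1 -5.4 30 0 0 0 0.2;1 -5.4 40 0 0 0 0.2;1 -5.4 45 0 0 0 0.2;1 -5.4 45 0 0 0 0.2")

```text
t: 18.48
tcp_pos: [0.5183, -0.0547, 0.0048]
tool_rot: [0.731, 0.683, -0.0, -0.0]
force: [-0.0, -0.8, 0.0]
finger_gap: 0.601
gripper_force: 0.0
```

Call:
move_arm(commands="0 0 0 0 0 0 -0.6;0 0 0 0 0 0 -0.6;0 0 0 0 0 0 -0.6;0 0 0 0 0 0 -0.6;0 0 0 0 0 0 -0.6", grip_force=60)

```text
t: 19.1
tcp_pos: [0.5205, -0.0549, 0.0059]
tool_rot: [0.731, 0.683, 0.001, 0.002]
force: [5.2, 2.6, 1.2]
finger_gap: 0.328
gripper_force: 59.2
```

```bash
python3 -c "
from h import *
p,y=tab('left',.1,.016,54); print(p,plan(p,y),st()['tcp_pos'])"
```

```text
[ 0.5186 -0.0545  0.0049] [ 0.3 -1.9  1.   0.3  0.  -0.3] [ 0.5205 -0.0549  0.0059]
```

Call:
move_arm(commands="-0.9 0 -7.2 0 0 0 -0.6;-2.8 0 -14.3 0 0 0 -0.6;-5.6 0 -21 0 0 0 -0.6;-9.4 0 -27.2 0 0 0 -0.6;-14 0 -32.9 0 0 0 -0.6")

```text
t: 19.73
tcp_pos: [0.5193, -0.0695, 0.0369]
tool_rot: [0.731, 0.682, 0.001, 0.001]
force: [7.4, -0.5, -17.8]
finger_gap: 0.33
gripper_force: 60.3
```

Call:
move_arm(commands="-5.3 0 -4.9 0 0 0 -0.6;-11.3 0 -9.1 0 0 0 -0.6;-17.8 0 -12.4 0 0 0 -0.6;-24.7 0 -14.7 0 0 0 -0.6;-31.8 0 -16.1 0 0 0 -0.6")

```text
t: 20.35
tcp_pos: [0.5171, -0.0992, 0.0535]
tool_rot: [0.732, 0.682, 0.002, 0.0]
force: [7.9, 5.8, -10.7]
finger_gap: 0.328
gripper_force: 59.8
```

Call:
move_arm(commands="0 0 0 0 0 0 0;0 0 0 0 0 0 0.2;0 0 -40 0 0 0 0.2;0 0 -70 0 0 0 -0.5;40 0 -70 0 0 0 -1")

```text
t: 20.98
tcp_pos: [0.5198, -0.0626, 0.1268]
tool_rot: [0.732, 0.681, 0.001, 0.003]
force: [-0.5, 0.0, -0.9]
finger_gap: 0.183
gripper_force: 0.0
```

```bash
python3 -c "
from h import *
print(out('left'))"
```

```text
(np.float64(45.89267846013942), array([ 0.5198, -0.0626,  0.1268]), array([-0.4779,  0.0046, -0.8795]))
```

Call:
move_arm(commands="5 0 0 0 0 0 -1;5 0 30 0 0 0 -1;5 0 72 0 0 0 -1;5 0 72 0 0 0 -1;0 0 72 0 0 0 -1")

```text
t: 21.6
tcp_pos: [0.5181, -0.0608, 0.0527]
tool_rot: [0.731, 0.683, -0.0, 0.0]
force: [-0.3, -0.8, 1.5]
finger_gap: 0.0
gripper_force: 0.0
```

Call:
move_arm(commands="-7 0 0 0 0 0 -1;-14 0 0 0 0 0 -1;-20 0 0 0 0 0 -1;-26 0 0 0 0 0 -1;-30 0 0 0 0 0 -1")

```text
t: 22.22
tcp_pos: [0.516, -0.0906, 0.0524]
tool_rot: [0.731, 0.683, 0.0, 0.0]
force: [0.9, 4.0, 2.4]
finger_gap: 0.001
gripper_force: 1.9
```

Call:
move_arm(commands="-1 0 0 0 0 0 -1;-2 0 0 0 0 0 -1;-3 0 0 0 0 0 -1;-4 0 0 0 0 0 -1;-4 0 0 0 0 0 -1")

```text
t: 22.85
tcp_pos: [0.5157, -0.092, 0.0523]
tool_rot: [0.731, 0.682, 0.001, -0.001]
force: [3.4, 11.5, 4.9]
finger_gap: -0.003
gripper_force: 6.0
```

```bash
python3 -c "
from h import *
print(out('left'))"
```

```text
(np.float64(16.338830309723342), array([ 0.5157, -0.092 ,  0.0523]), array([ 3.4343, 11.5428,  4.9133]))
```

Call:
move_arm(commands="10 0 -40 0 0 0 -1;10 0 -80 0 0 0 -1;-50 0 -80 0 0 0 -0.5;-110 0 -80 0 0 0 0;-170 0 -80 0 0 0 0.2")

```text
t: 23.48
tcp_pos: [0.5038, -0.2663, 0.1322]
tool_rot: [0.73, 0.683, -0.001, 0.0]
force: [1.2, -0.4, -0.2]
finger_gap: 0.6
gripper_force: 0.0
```

Call:
move_arm(commands="-60 0 0 0 0 0 0.2;-80 0 0 0 0 0 0.2;-80 0 0 0 0 0 0.2;-80 0 0 0 0 0 0.2;-80 0 0 0 0 0 0.2")

```text
t: 24.1
tcp_pos: [0.4987, -0.3416, 0.1321]
tool_rot: [0.73, 0.683, -0.0, -0.001]
force: [-0.1, 0.2, 0.3]
finger_gap: 0.601
gripper_force: 0.0
```

```bash
python3 -c "
from h import *
p,y=tab('right',.16,.016,54); print(p,plan(p,y),st()['tcp_pos'])"
```

```text
[ 0.5007 -0.3416  0.0081] [  0.1   2.1 124.   -0.1  -0.1  -0.2] [ 0.4987 -0.3416  0.1321]
```

```bash
python3 -c "
from h import *
print(p2w('top',643/1.42,372/1.42,.09))"
```

```text
[ 0.4393 -0.4926  0.09  ]
```

Clear of the jar. Down and pinch.

Call:
move_arm(commands="0 2 40 0 0 0 0.2;0 2 80 0 0 0 0.2;0 2 105 0 0 0 0.2;0 2 118 0 0 0 0.2;0 2 123 0 0 0 0.2")

```text
t: 24.72
tcp_pos: [0.5009, -0.3432, 0.0089]
tool_rot: [0.73, 0.683, -0.0, -0.0]
force: [-0.2, -0.1, 0.2]
finger_gap: 0.599
gripper_force: 0.0
```

Call:
move_arm(commands="0 0 0 0 0 0 0.2;0 0 0 0 0 0 -0.6;0 0 0 0 0 0 -0.6;0 0 0 0 0 0 -0.6;0 0 0 0 0 0 -0.6")

```text
t: 25.35
tcp_pos: [0.5004, -0.3444, 0.0097]
tool_rot: [0.731, 0.683, -0.0, 0.0]
force: [-3.1, -2.9, 2.8]
finger_gap: 0.321
gripper_force: 58.8
```

```bash
python3 -c "
from h import *
p,y=tab('right',.16,.016,54); print(p,plan(p,y),st()['tcp_pos'],'\n',arc(.16,10,1.5).T)"
```

```text
[ 0.5007 -0.3416  0.0081] [ 2.9  0.   1.5 -0.   0.  -0.3] [ 0.5004 -0.3444  0.0097] 
 [[ -1.2  -3.4  -6.4 -10.2 -14.8 -20.  -25.8 -32.1 -38.7 -45.6]
 [  6.9  13.5  19.8  25.6  30.9  35.5  39.3  42.4  44.6  45.9]]
```

Call:
move_arm(commands="1.7 0 -6.9 0 0 0 -0.6;4 0 -13.5 0 0 0 -0.6;7.5 0 -19.8 0 0 0 -0.6;11.5 0 -25.6 0 0 0 -0.6;16.5 0 -30.9 0 0 0 -0.6")

```text
t: 25.98
tcp_pos: [0.5016, -0.3253, 0.039]
tool_rot: [0.731, 0.682, 0.001, -0.002]
force: [1.0, 0.1, -13.9]
finger_gap: 0.322
gripper_force: 63.3
```

Call:
move_arm(commands="5.2 0 -4.6 0 0 0 -0.6;11 0 -8.4 0 0 0 -0.6;17.3 0 -11.5 0 0 0 -0.6;23.9 0 -13.7 0 0 0 -0.6;30.8 0 -15 0 0 0 -0.6")

```text
t: 26.6
tcp_pos: [0.5038, -0.2993, 0.0571]
tool_rot: [0.731, 0.683, -0.001, 0.002]
force: [-5.9, -6.7, 1.3]
finger_gap: 0.299
gripper_force: 58.6
```

Call:
move_arm(commands="0 0 0 0 0 0 0;0 0 0 0 0 0 0.2;0 0 -40 0 0 0 0.2;0 0 -70 0 0 0 -0.5;-40 0 -70 0 0 0 -1")

```text
t: 27.22
tcp_pos: [0.5033, -0.336, 0.1289]
tool_rot: [0.729, 0.684, 0.001, 0.003]
force: [0.2, -1.1, -0.4]
finger_gap: 0.179
gripper_force: 0.0
```

```bash
python3 -c "
from h import *
print(out('right'))"
```

```text
(np.float64(48.01866148968273), array([ 0.5033, -0.336 ,  0.1289]), array([ 0.1854, -1.147 , -0.4332]))
```

Call:
move_arm(commands="-7 0 0 0 0 0 -1;-7 0 30 0 0 0 -1;-7 0 74 0 0 0 -1;-7 0 74 0 0 0 -1;-2 0 74 0 0 0 -1")

```text
t: 27.85
tcp_pos: [0.5018, -0.3391, 0.0521]
tool_rot: [0.731, 0.683, 0.0, 0.001]
force: [0.5, -0.4, 0.7]
finger_gap: 0.001
gripper_force: 0.0
```

Call:
move_arm(commands="7 0 0 0 0 0 -1;14 0 0 0 0 0 -1;20 0 0 0 0 0 -1;26 0 0 0 0 0 -1;32 0 0 0 0 0 -1")

```text
t: 28.48
tcp_pos: [0.5037, -0.3067, 0.0515]
tool_rot: [0.731, 0.683, 0.0, 0.001]
force: [-0.0, -3.2, 1.8]
finger_gap: 0.002
gripper_force: 1.5
```

Call:
move_arm(commands="1 0 0 0 0 0 -1;2 0 0 0 0 0 -1;3 0 0 0 0 0 -1;4 0 0 0 0 0 -1;4 0 0 0 0 0 -1")

```text
t: 29.1
tcp_pos: [0.5034, -0.3026, 0.051]
tool_rot: [0.731, 0.683, 0.0, -0.0]
force: [0.6, -1.6, 0.5]
finger_gap: -0.003
gripper_force: 1.2
```

```bash
python3 -c "
from h import *
print(out('right'))"
```

```text
(np.float64(14.623704519456576), array([ 0.5034, -0.3026,  0.051 ]), array([ 0.6137, -1.5526,  0.5244]))
```

Call:
move_arm(commands="1 0 0 0 0 0 -1;2 0 0 0 0 0 -1;3 0 0 0 0 0 -1;3 0 0 0 0 0 -1;3 0 0 0 0 0 -1")

```text
t: 29.72
tcp_pos: [0.5036, -0.3008, 0.0512]
tool_rot: [0.731, 0.683, -0.001, 0.001]
force: [-1.3, -5.6, 2.1]
finger_gap: -0.002
gripper_force: 3.1
```

Call:
move_arm(commands="-10 0 -40 0 0 0 -1;-10 0 -100 0 0 0 -1;-10 0 -140 0 0 0 0;-50 0 -140 0 0 0 0.4;-90 0 -140 0 0 0 0.4")

```text
t: 30.35
tcp_pos: [0.4973, -0.3879, 0.1913]
tool_rot: [0.73, 0.683, 0.001, -0.001]
force: [0.3, 0.2, -1.0]
finger_gap: 0.637
gripper_force: 0.0
```

```bash
python3 - <<'E'
from h import *
a=snap("side","x",(260,150,380,240),6)["image"] if 0 else snapshot("side"); np.savez("last_side.npz",**a)
b=snapshot("top"); np.savez("last_top.npz",**b)
c=lambda im,x0,y0,x1,y1,s:cv2.resize(im[y0:y1,x0:x1],None,fx=s,fy=s,interpolation=cv2.INTER_CUBIC)
A=c(a["image"],260,150,380,240,3.3); B=c(b["image"],160,150,280,280,4.5)
A=cv2.copyMakeBorder(A,0,B.shape[0]-A.shape[0],0,0,cv2.BORDER_CONSTANT); T=c(b["image"],280,185,400,270,3.3); h=T.shape[0]; A[297:297+min(h,288),:T.shape[1]]=T[:288]
o=np.hstack([A[:585],B])[:, :800] if 0 else np.hstack([A,B])
o=cv2.resize(o,(int(o.shape[1]*.85),int(o.shape[0]*.85))); print(o.shape); cv2.imwrite("pics/m1.png",o[...,::-1])
print(st()["tcp_pos"])
E
```

```text
(497, 795, 3)
[ 0.497  -0.392   0.1906]
```

View pics/m1.png

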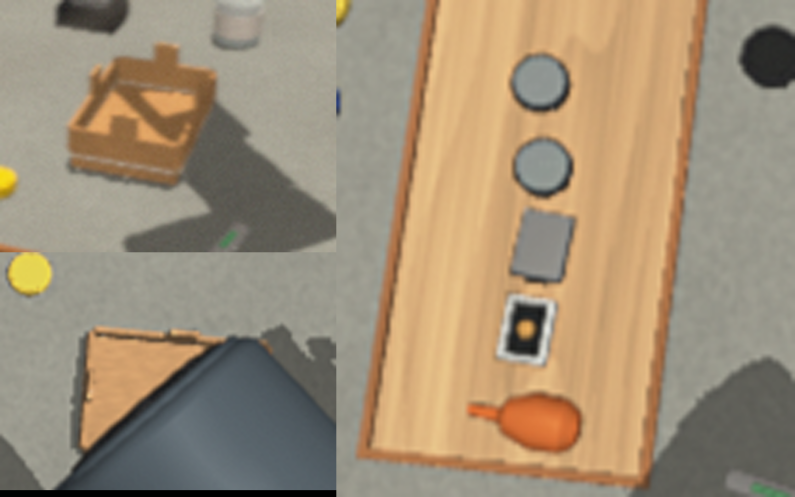

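The side crop shows all four walls up, with the box at (140,120). In the tray view the filters are at (540,82) and (543,165), the case at (543,245) and the plate at (526,330), all unmoved. Next I measure them precisely.

```bash
cat >> h.py <<'E'
def items(fn=None):
    s=snapshot("top"); np.savez("last_top.npz",**s); im=s["image"]
    S=cv2.cvtColor(cv2.resize(im,None,fx=4,fy=4,interpolation=cv2.INTER_CUBIC),cv2.COLOR_RGB2HSV)
    m=(S[...,1]<75).astype(np.uint8); roi=np.zeros_like(m)
    po=np.array([[190,145],[252,145],[239,268],[172,262]])*4; cv2.fillPoly(roi,[po],1); m*=roi
    cs,_=cv2.findContours(m,cv2.RETR_EXTERNAL,cv2.CHAIN_APPROX_NONE)
    for c in cs:
        A=cv2.contourArea(c)
        if A<1500: continue
        w=np.array([p2w("top",(x+.5)/4-.5,(y+.5)/4-.5,.024)[:2] for x,y in c[:,0]])
        r=cv2.minAreaRect((w*1000).astype(np.float32)); b=cv2.boxPoints(r)
        e=b[1]-b[0]; e2=b[2]-b[1]; e=e if np.hypot(*e)>np.hypot(*e2) else e2
        print("px",c[:,0].mean(0)/4,"ctr",np.round(r[0],1),"size",np.round(r[1],1),"long yaw",round((np.degrees(np.arctan2(e[1],e[0]))+90)%180-90,1),"area",A)
E
python3 -c "
from h import *
items()"
```

```text
px [209.7165 236.1797] ctr [505.3 185.2] size [40.3 52.4] long yaw -8.3 area 3773.5
px [213.8294 214.1438] ctr [569.5 176.4] size [41.  54.6] long yaw -9.5 area 3813.5
px [214.0429 193.5888] ctr [631.9 178.8] size [44.6 43.6] long yaw 1.3 area 2716.5
px [213.3434 171.5843] ctr [699.8 184.2] size [44. 44.] long yaw -88.6 area 2670.0
```

```bash
python3 -c "
from h import *
print(plan([.5053,.1852,.15],np.radians(-8.3)))"
```

```text
[573.8 -31.9  42.   -0.2  -0.1  94.3]
```

Call:
move_arm(commands="574 -32 0 0 0 10 0.4;574 -32 0 0 0 20 0.4;574 -32 0 0 0 30 0.4;574 -32 0 0 0 40 0.4;574 -32 0 0 0 50 0.4")

```text
t: 31.12
tcp_pos: [0.4995, -0.0771, 0.1905]
tool_rot: [0.95, 0.312, -0.001, -0.002]
force: [1.1, 0.1, -1.0]
finger_gap: 0.698
gripper_force: 0.0
```

```bash
python3 -c "
from h import *
print(plan([.5053,.1852,.10],np.radians(-8.3)))"
```

```text
[ 160.3 -207.4   91.2   -0.2    0.2   44.7]
```

Call:
move_arm(commands="160 -207 0 0 0 10 0.4;160 -207 0 0 0 20 0.4;160 -207 40 0 0 30 0.4;160 -207 70 0 0 40 0.4;160 -207 91 0 0 44.7 0.4")

```text
t: 31.75
tcp_pos: [0.5051, 0.1821, 0.1015]
tool_rot: [0.997, -0.071, 0.0, -0.001]
force: [1.0, -0.4, -0.5]
finger_gap: 0.701
gripper_force: 0.0
```

Call:
move_arm(commands="0 0 0 0 0 0 0.4;0 0 20 0 0 0 0.4;0 0 50 0 0 0 0.4;0 0 50 0 0 0 0.4;0 0 50 0 0 0 0.4")

```text
t: 32.38
tcp_pos: [0.5066, 0.1786, 0.0527]
tool_rot: [0.998, -0.07, 0.0, -0.0]
force: [0.0, -0.2, -0.7]
finger_gap: 0.699
gripper_force: 0.0
```

```bash
python3 -c "
from h import *
print(plan([.5053,.1852,.0095],np.radians(-8.3)))"
```

```text
[-2.2 -6.3 43.2 -0.  -0.   0.2]
```

Call:
move_arm(commands="-2 -6.3 15 0 0 0 0.4;-2 -6.3 30 0 0 0 0.4;-2 -6.3 38 0 0 0 0.4;-2 -6.3 42.5 0 0 0 0.4;-2 -6.3 42.5 0 0 0 0.4")

```text
t: 33.0
tcp_pos: [0.5051, 0.1853, 0.0086]
tool_rot: [0.998, -0.07, -0.0, 0.0]
force: [0.8, 0.6, 0.1]
finger_gap: 0.699
gripper_force: 0.0
```

Call:
move_arm(commands="0 0 0 0 0 0 -0.6;0 0 0 0 0 0 -0.6;0 0 0 0 0 0 -0.6;0 0 0 0 0 0 -0.6;0 0 0 0 0 0 -0.6", grip_force=50)

```text
t: 33.62
tcp_pos: [0.5058, 0.1854, 0.0096]
tool_rot: [0.998, -0.07, 0.001, -0.0]
force: [0.9, 0.0, 4.8]
finger_gap: 0.426
gripper_force: 51.1
```

Call:
move_arm(commands="0 0 -20 0 0 0 -0.6;0 0 -60 0 0 0 -0.6;0 0 -110 0 0 0 -0.6;0 0 -120 0 0 0 -0.6;0 0 -120 0 0 0 -0.6")

```text
t: 34.25
tcp_pos: [0.5052, 0.1854, 0.1292]
tool_rot: [0.998, -0.07, 0.0, -0.0]
force: [-0.2, -0.7, -1.6]
finger_gap: 0.43
gripper_force: 50.5
```

```bash
cat >> h.py <<'E'
def slot(x,y,z): return plan(CC+x/1e3*EX+y/1e3*EY+[0,0,z],cyaw)
E
python3 -c "
from h import *
print(slot(-29,-42,.12),st()['finger_gap'])"
```

```text
[ 32.4 423.3   9.1  -0.   -0.   -4.5] 0.43025618721527614
```

Call:
move_arm(commands="5 50 0 0 0 -1 -0.6;10 110 0 0 0 -2 -0.6;16 170 0 0 0 -3 -0.6;21 230 0 0 0 -4.5 -0.6;25 290 0 0 0 -4.5 -0.6")

```text
t: 34.88
tcp_pos: [0.4879, -0.1066, 0.127]
tool_rot: [1.0, -0.031, -0.002, -0.001]
force: [1.3, -0.2, -0.0]
finger_gap: 0.427
gripper_force: 50.5
```

```bash
python3 -c "
from h import *
print(slot(-29,-42,.12),st()['finger_gap'])"
```

```text
[ -1.7 132.    6.8  -0.1   0.2   0. ] 0.4272461349721941
```

Call:
move_arm(commands="-2 60 0 0 0 0 -0.6;-2 115 0 0 0 0 -0.6;-2 131 0 0 0 0 -0.6;-2 131 0 0 0 0 -0.6;-2 131 0 0 0 0 -0.6")

```text
t: 35.5
tcp_pos: [0.4785, -0.2337, 0.1281]
tool_rot: [1.0, -0.03, -0.001, -0.001]
force: [-0.3, -0.2, 0.4]
finger_gap: 0.43
gripper_force: 50.5
```

```bash
python3 -c "
from h import *
print(slot(-29,-42,.0185),st()['finger_gap'])"
```

```text
[  0.2   4.9 109.5  -0.1   0.2   0.1] 0.42952285683145797
```

Call:
move_arm(commands="0 4.9 40 0 0 0 -0.6;0 4.9 80 0 0 0 -0.6;0 4.9 100 0 0 0 -0.6;0 4.9 109 0 0 0 -0.6;0 4.9 109 0 0 0 -0.6")

```text
t: 36.12
tcp_pos: [0.4786, -0.2392, 0.0198]
tool_rot: [1.0, -0.03, -0.001, -0.001]
force: [-2.0, -0.1, -0.7]
finger_gap: 0.428
gripper_force: 50.6
```

Call:
move_arm(commands="0 0 0 0 0 0 0.1;0 0 0 0 0 0 0.1;0 0 0 0 0 0 0.1;0 0 -40 0 0 0 0.1;0 0 -100 0 0 0 0.1")

```text
t: 36.75
tcp_pos: [0.4792, -0.2411, 0.1204]
tool_rot: [1.0, -0.031, -0.0, -0.0]
force: [0.3, -1.4, 0.6]
finger_gap: 0.549
gripper_force: 0.0
```

```bash
python3 -c "
from h import *
items(); print(plan([.5695,.1764,.13],np.radians(-9.5)))"
```

```text
px [213.8675 214.11  ] ctr [569.6 176.3] size [40.9 54.7] long yaw -9.5 area 3810.0
px [214.0706 193.5574] ctr [631.9 179. ] size [44.8 42.7] long yaw 2.6 area 2723.0
px [213.3713 171.6183] ctr [699.7 184.1] size [44.2 43.8] long yaw 2.9 area 2667.5
[  60.2 -424.9   -4.3    0.4   -0.7    6. ]
```

Plate placed. The rest are unmoved, so the case is next.

Call:
move_arm(commands="8 -60 -5 0 0 0 0.4;17 -120 -5 0 0 1 0.4;26 -180 -5 0 0 2 0.4;34 -240 -5 0 0 4 0.4;43 -300 -5 0 0 6 0.4")

```text
t: 37.42
tcp_pos: [0.5424, 0.0576, 0.1259]
tool_rot: [0.996, -0.084, 0.002, 0.0]
force: [1.4, -0.4, -0.1]
finger_gap: 0.7
gripper_force: 0.0
```

```bash
python3 -c "
from h import *
print(plan([.5696,.1763,.06],np.radians(-9.5)))"
```

```text
[   6.7 -121.5   66.    -0.    -0.3   -0.1]
```

Call:
move_arm(commands="4 -60 0 0 0 0 0.4;7 -119 0 0 0 0 0.4;7 -119 30 0 0 0 0.4;7 -119 66 0 0 0 0.4;7 -119 66 0 0 0 0.4")

```text
t: 38.05
tcp_pos: [0.566, 0.1723, 0.0572]
tool_rot: [0.997, -0.083, -0.002, 0.0]
force: [0.9, 0.8, -0.5]
finger_gap: 0.702
gripper_force: 0.0
```

Call:
move_arm(commands="0 0 0 0 0 0 0.4;0 0 0 0 0 0 0.4;0 0 0 0 0 0 0.4;0 0 0 0 0 0 0.4;0 0 0 0 0 0 0.4")

```text
t: 38.67
tcp_pos: [0.5673, 0.1721, 0.0594]
tool_rot: [0.997, -0.083, 0.0, -0.0]
force: [-0.2, -0.2, 0.5]
finger_gap: 0.703
gripper_force: 0.0
```

```bash
python3 -c "
from h import *
print(plan([.5696,.1763,.010],np.radians(-9.5)))"
```

```text
[ 1.5 -4.5 49.4 -0.  -0.  -0. ]
```

Call:
move_arm(commands="1.5 -4.5 15 0 0 0 0.4;1.5 -4.5 32 0 0 0 0.4;1.5 -4.5 44 0 0 0 0.4;1.5 -4.5 49 0 0 0 0.4;1.5 -4.5 49 0 0 0 0.4")

```text
t: 39.3
tcp_pos: [0.569, 0.1763, 0.0094]
tool_rot: [0.997, -0.083, -0.001, 0.0]
force: [0.9, 0.1, 0.5]
finger_gap: 0.7
gripper_force: 0.0
```

Call:
move_arm(commands="0 0 0 0 0 0 -0.6;0 0 0 0 0 0 -0.6;0 0 0 0 0 0 -0.6;0 0 0 0 0 0 -0.6;0 0 0 0 0 0 -0.6")

```text
t: 39.92
tcp_pos: [0.57, 0.1764, 0.0108]
tool_rot: [0.997, -0.083, 0.001, -0.0]
force: [-0.6, 0.7, 6.3]
finger_gap: 0.454
gripper_force: 51.7
```

Call:
move_arm(commands="0 0 -20 0 0 0 -0.6;0 0 -60 0 0 0 -0.6;0 0 -110 0 0 0 -0.6;0 0 -120 0 0 0 -0.6;0 0 -120 0 0 0 -0.6")

```text
t: 40.55
tcp_pos: [0.5694, 0.1764, 0.131]
tool_rot: [0.997, -0.083, 0.001, -0.0]
force: [-0.4, -0.5, -1.1]
finger_gap: 0.452
gripper_force: 51.1
```

```bash
python3 -c "
from h import *
print(slot(-29,42,.12),st()['finger_gap'])"
```

```text
[-30.1 340.5  10.9  -0.   -0.1  -6. ] 0.4518041605613563
```

Call:
move_arm(commands="-6 50 0 0 0 -1 -0.6;-12 110 0 0 0 -2 -0.6;-18 170 0 0 0 -4 -0.6;-22 230 0 0 0 -6 -0.6;-26 290 0 0 0 -6 -0.6")

```text
t: 41.18
tcp_pos: [0.4938, -0.1064, 0.1284]
tool_rot: [1.0, -0.031, -0.002, -0.001]
force: [0.4, 0.5, -1.8]
finger_gap: 0.454
gripper_force: 51.1
```

```bash
python3 -c "
from h import *
print(slot(-29,42,.12),st()['finger_gap'])"
```

```text
[-7.5 48.6  8.3 -0.1  0.2  0.1] 0.4540906051508945
```

Call:
move_arm(commands="-5 35 0 0 0 0 -0.6;-7.5 52 0 0 0 0 -0.6;-7.5 52 0 0 0 0 -0.6;-7.5 52 0 0 0 0 -0.6;-7.5 52 0 0 0 0 -0.6")

```text
t: 41.8
tcp_pos: [0.4851, -0.1552, 0.13]
tool_rot: [1.0, -0.03, -0.0, -0.0]
force: [-0.0, 0.1, -0.9]
finger_gap: 0.457
gripper_force: 51.1
```

```bash
python3 -c "
from h import *
print(slot(-29,42,.0195),st()['finger_gap'])"
```

```text
[ -1.7  -0.6 110.5  -0.    0.    0.2] 0.4573963310304065
```

Call:
move_arm(commands="-1.7 -0.6 40 0 0 0 -0.6;-1.7 -0.6 80 0 0 0 -0.6;-1.7 -0.6 100 0 0 0 -0.6;-1.7 -0.6 110 0 0 0 -0.6;-1.7 -0.6 110 0 0 0 -0.6")

```text
t: 42.42
tcp_pos: [0.4837, -0.1555, 0.02]
tool_rot: [1.0, -0.03, 0.0, -0.0]
force: [0.1, 0.6, -0.7]
finger_gap: 0.451
gripper_force: 51.1
```

Call:
move_arm(commands="0 0 0 0 0 0 0.1;0 0 0 0 0 0 0.15;0 0 0 0 0 0 0.15;0 0 -40 0 0 0 0.15;0 0 -100 0 0 0 0.15")

```text
t: 43.05
tcp_pos: [0.4822, -0.1556, 0.1198]
tool_rot: [1.0, -0.031, -0.002, -0.001]
force: [-0.4, -0.1, -1.0]
finger_gap: 0.577
gripper_force: 0.0
```

```bash
python3 -c "
from h import *
items(); print(plan([.632,.1788,.13],np.radians(-6)))"
```

```text
px [221.643  245.5074] ctr [497.3 163.5] size [144.1 154.9] long yaw -3.9 area 30835.5
px [214.075  193.5588] ctr [631.9 178.7] size [44.8 43.5] long yaw 2.6 area 2723.0
px [213.3623 171.6168] ctr [699.7 184.5] size [44.1 43.1] long yaw 2.6 area 2664.5
[ 124.5 -344.8   -2.9    0.3   -0.6    2.5]
```

Call:
move_arm(commands="20 -60 -5 0 0 0 0.5;40 -118 -5 0 0 1 0.5;60 -176 -5 0 0 2 0.5;80 -234 -5 0 0 2.5 0.5;100 -292 -5 0 0 2.5 0.5")

```text
t: 43.72
tcp_pos: [0.6017, 0.1311, 0.1252]
tool_rot: [0.999, -0.053, 0.0, 0.0]
force: [1.7, -0.6, 0.1]
finger_gap: 0.747
gripper_force: 0.0
```

```bash
python3 -c "
from h import *
print(plan([.6322,.1788,.06],np.radians(-6)))"
```

```text
[ 25.2 -50.7  65.2   0.   -0.   -0. ]
```

Call:
move_arm(commands="15 -30 0 0 0 0 0.5;24 -48 0 0 0 0 0.5;24 -48 30 0 0 0 0.5;24 -48 65 0 0 0 0.5;24 -48 65 0 0 0 0.5")

```text
t: 44.35
tcp_pos: [0.6274, 0.1742, 0.0572]
tool_rot: [0.999, -0.053, -0.003, 0.001]
force: [0.3, -0.4, -0.7]
finger_gap: 0.752
gripper_force: 0.0
```

Call:
move_arm(commands="0 0 0 0 0 0 0.5;0 0 0 0 0 0 0.5;0 0 0 0 0 0 0.5;0 0 0 0 0 0 0.5;0 0 0 0 0 0 0.5")

```text
t: 44.98
tcp_pos: [0.6302, 0.1744, 0.0604]
tool_rot: [0.999, -0.053, 0.0, -0.0]
force: [0.3, -0.6, 1.0]
finger_gap: 0.753
gripper_force: 0.0
```

```bash
python3 -c "
from h import *
print(plan([.6322,.1788,.010],np.radians(-6)))"
```

```text
[ 1.5 -4.6 50.4 -0.  -0.  -0. ]
```

Call:
move_arm(commands="1.5 -4.6 15 0 0 0 0.5;1.5 -4.6 32 0 0 0 0.5;1.5 -4.6 44 0 0 0 0.5;1.5 -4.6 50 0 0 0 0.5;1.5 -4.6 50 0 0 0 0.5")

```text
t: 45.6
tcp_pos: [0.6316, 0.1787, 0.0092]
tool_rot: [0.999, -0.053, -0.001, 0.0]
force: [-0.8, -0.5, 0.1]
finger_gap: 0.749
gripper_force: 0.0
```

Call:
move_arm(commands="0 0 0 0 0 0 -0.6;0 0 0 0 0 0 -0.6;0 0 0 0 0 0 -0.6;0 0 0 0 0 0 -0.6;0 0 0 0 0 0 -0.6")

```text
t: 46.22
tcp_pos: [0.6328, 0.1789, 0.0109]
tool_rot: [0.999, -0.053, 0.001, -0.0]
force: [-0.1, -0.3, 5.1]
finger_gap: 0.513
gripper_force: 51.2
```

Call:
move_arm(commands="0 0 -20 0 0 0 -0.6;0 0 -60 0 0 0 -0.6;0 0 -110 0 0 0 -0.6;0 0 -120 0 0 0 -0.6;0 0 -120 0 0 0 -0.6")

```text
t: 46.85
tcp_pos: [0.6321, 0.1789, 0.131]
tool_rot: [0.999, -0.053, 0.001, -0.0]
force: [-0.7, 0.1, -1.0]
finger_gap: 0.516
gripper_force: 51.0
```

```bash
python3 -c "
from h import *
print(slot(29,-42,.12),st()['finger_gap'])"
```

```text
[-51.3 428.5  10.8  -0.   -0.1  -2.5] 0.5155726064493207
```

Call:
move_arm(commands="-6 50 0 0 0 -1 -0.6;-13 110 0 0 0 -2 -0.6;-20 170 0 0 0 -2.5 -0.6;-27 230 0 0 0 -2.5 -0.6;-35 290 0 0 0 -2.5 -0.6")

```text
t: 47.48
tcp_pos: [0.5647, -0.1071, 0.128]
tool_rot: [1.0, -0.031, -0.002, -0.001]
force: [0.9, 0.5, -0.0]
finger_gap: 0.515
gripper_force: 51.1
```

```bash
python3 -c "
from h import *
print(slot(29,-42,.12),st()['finger_gap'])"
```

```text
[-20.3 136.3   7.9  -0.1   0.2   0. ] 0.5150374173603866
```

Call:
move_arm(commands="-10 60 0 0 0 0 -0.6;-20 115 0 0 0 0 -0.6;-20 138 0 0 0 0 -0.6;-20 138 0 0 0 0 -0.6;-20 138 0 0 0 0 -0.6")

```text
t: 48.1
tcp_pos: [0.5378, -0.2403, 0.1292]
tool_rot: [1.0, -0.03, -0.001, -0.001]
force: [-1.0, 0.6, -0.5]
finger_gap: 0.514
gripper_force: 51.1
```

```bash
python3 -c "
from h import *
print(slot(29,-42,.0195),st()['finger_gap'])"
```

```text
[ -1.5   1.9 109.7  -0.1   0.1   0.1] 0.5138793516325397
```

Call:
move_arm(commands="-1.5 2 40 0 0 0 -0.6;-1.5 2 80 0 0 0 -0.6;-1.5 2 100 0 0 0 -0.6;-1.5 2 109 0 0 0 -0.6;-1.5 2 109 0 0 0 -0.6")

```text
t: 48.72
tcp_pos: [0.5368, -0.2429, 0.0208]
tool_rot: [1.0, -0.03, -0.0, -0.0]
force: [0.5, -0.8, 0.2]
finger_gap: 0.511
gripper_force: 51.1
```

Call:
move_arm(commands="0 0 0 0 0 0 0.2;0 0 0 0 0 0 0.25;0 0 0 0 0 0 0.25;0 0 -40 0 0 0 0.25;0 0 -100 0 0 0 0.25")

```text
t: 49.35
tcp_pos: [0.5353, -0.2437, 0.1206]
tool_rot: [1.0, -0.031, -0.002, -0.001]
force: [0.8, -1.2, 1.0]
finger_gap: 0.63
gripper_force: 0.0
```

```bash
python3 -c "
from h import *
items(); print(plan([.7,.1843,.13],np.radians(-6)))"
```

```text
px [237.7203 254.777 ] ctr [459.8 108.1] size [28.5 87.8] long yaw -4.0 area 2259.0
px [213.3623 171.6183] ctr [699.7 184.5] size [44.1 43.1] long yaw 2.6 area 2659.5
[ 133.  -440.    -1.7    0.3   -0.6    2.5]
```

Call:
move_arm(commands="17 -58 -5 0 0 0 0.5;34 -116 -5 0 0 1 0.5;51 -174 -5 0 0 2 0.5;68 -232 -5 0 0 2.5 0.5;85 -290 -5 0 0 2.5 0.5")

```text
t: 50.02
tcp_pos: [0.64, 0.0416, 0.1264]
tool_rot: [0.999, -0.053, 0.0, 0.0]
force: [1.1, -0.4, -0.1]
finger_gap: 0.752
gripper_force: 0.0
```

```bash
python3 -c "
from h import *
print(plan([.7,.1843,.06],np.radians(-6)))"
```

```text
[  44.5 -148.2   66.4    0.    -0.1   -0.1]
```

Call:
move_arm(commands="18 -55 0 0 0 0 0.5;36 -110 0 0 0 0 0.5;43 -145 0 0 0 0 0.5;43 -145 33 0 0 0 0.5;43 -145 66 0 0 0 0.5")

```text
t: 50.65
tcp_pos: [0.6979, 0.1806, 0.06]
tool_rot: [0.999, -0.052, 0.001, -0.0]
force: [0.5, 0.6, -0.0]
finger_gap: 0.752
gripper_force: 0.0
```

Call:
move_arm(commands="0 0 0 0 0 0 0.5;0 0 0 0 0 0 0.5;0 0 0 0 0 0 0.5;0 0 0 0 0 0 0.5;0 0 0 0 0 0 0.5")

```text
t: 51.28
tcp_pos: [0.6978, 0.1795, 0.061]
tool_rot: [0.999, -0.053, 0.001, -0.0]
force: [-0.1, -0.3, 0.7]
finger_gap: 0.752
gripper_force: 0.0
```

```bash
python3 -c "
from h import *
print(plan([.7,.1843,.010],np.radians(-6)))"
```

```text
[ 1.6 -4.9 51.  -0.  -0.1 -0.1]
```

Call:
move_arm(commands="1.6 -4.9 15 0 0 0 0.5;1.6 -4.9 32 0 0 0 0.5;1.6 -4.9 44 0 0 0 0.5;1.6 -4.9 50 0 0 0 0.5;1.6 -4.9 50 0 0 0 0.5")

```text
t: 51.9
tcp_pos: [0.6991, 0.1842, 0.0091]
tool_rot: [0.999, -0.053, -0.001, 0.0]
force: [0.3, 0.5, 0.1]
finger_gap: 0.747
gripper_force: 0.0
```

Call:
move_arm(commands="0 0 0 0 0 0 -0.6;0 0 0 0 0 0 -0.6;0 0 0 0 0 0 -0.6;0 0 0 0 0 0 -0.6;0 0 0 0 0 0 -0.6")

```text
t: 52.52
tcp_pos: [0.7003, 0.1843, 0.0111]
tool_rot: [0.999, -0.053, 0.001, -0.0]
force: [0.5, -0.6, 5.6]
finger_gap: 0.511
gripper_force: 51.3
```

Call:
move_arm(commands="0 0 -20 0 0 0 -0.6;0 0 -60 0 0 0 -0.6;0 0 -110 0 0 0 -0.6;0 0 -120 0 0 0 -0.6;0 0 -120 0 0 0 -0.6")

```text
t: 53.15
tcp_pos: [0.6995, 0.1843, 0.1311]
tool_rot: [0.999, -0.053, 0.001, -0.0]
force: [0.0, -0.1, -1.4]
finger_gap: 0.51
gripper_force: 51.0
```

```bash
python3 -c "
from h import *
print(slot(29,42,.12),st()['finger_gap'])"
```

```text
[-121.5  357.2   10.8   -0.    -0.1   -2.5] 0.5098616081563206
```

Call:
move_arm(commands="-15 45 0 0 0 -1 -0.6;-35 103 0 0 0 -2 -0.6;-55 161 0 0 0 -2.5 -0.6;-75 219 0 0 0 -2.5 -0.6;-95 277 0 0 0 -2.5 -0.6")

```text
t: 53.78
tcp_pos: [0.5733, -0.0822, 0.128]
tool_rot: [1.0, -0.031, -0.002, -0.001]
force: [0.0, -0.8, -0.8]
finger_gap: 0.513
gripper_force: 51.0
```

```bash
python3 -c "
from h import *
print(slot(29,42,.12),st()['finger_gap'])"
```

```text
[-27.4  77.7   8.   -0.1   0.3   0. ] 0.5125619567882801
```

Call:
move_arm(commands="-17 50 0 0 0 0 -0.6;-27 80 0 0 0 0 -0.6;-27 80 0 0 0 0 -0.6;-27 80 0 0 0 0 -0.6;-27 80 0 0 0 0 -0.6")

```text
t: 54.4
tcp_pos: [0.5439, -0.1579, 0.1294]
tool_rot: [1.0, -0.03, -0.001, -0.0]
force: [0.3, -0.2, -0.5]
finger_gap: 0.514
gripper_force: 51.1
```

```bash
python3 -c "
from h import *
print(slot(29,42,.0195),st()['finger_gap'])"
```

```text
[ -2.6   0.4 109.9  -0.    0.1   0.1] 0.5143812473962731
```

Lower, release, rise, then move clear to the right so the cameras can see the box.

Call:
move_arm(commands="-2.6 0 40 0 0 0 -0.6;-2.6 0 80 0 0 0 -0.6;-2.6 0 100 0 0 0 -0.6;-2.6 0 109 0 0 0 -0.6;-2.6 0 109 0 0 0 -0.6")

```text
t: 55.02
tcp_pos: [0.5422, -0.1583, 0.0205]
tool_rot: [1.0, -0.03, 0.0, 0.0]
force: [1.0, -0.2, -1.1]
finger_gap: 0.52
gripper_force: 51.2
```

Call:
move_arm(commands="0 0 0 0 0 0 0.2;0 0 0 0 0 0 0.25;0 0 0 0 0 0 0.25;0 0 -40 0 0 0 0.25;0 0 -100 0 0 0 0.25")

```text
t: 55.65
tcp_pos: [0.5392, -0.1584, 0.1204]
tool_rot: [1.0, -0.031, -0.003, -0.001]
force: [1.5, 0.1, -0.2]
finger_gap: 0.621
gripper_force: 0.0
```

Call:
move_arm(commands="0 0 -60 0 0 0 0.25;-25 50 -100 0 0 0 0.25;-50 110 -100 0 0 0 0.25;-75 165 -100 0 0 0 0.25;-100 220 -100 0 0 0 0.25")

```text
t: 56.28
tcp_pos: [0.4278, -0.3704, 0.2214]
tool_rot: [1.0, -0.031, -0.0, -0.0]
force: [0.9, -1.1, 0.0]
finger_gap: 0.627
gripper_force: 0.0
```

Call:
move_arm(commands="-30 50 0 0 0 0 0.25;-60 100 0 0 0 0 0.25;-80 150 0 0 0 0 0.25;-80 150 0 0 0 0 0.25;-80 150 0 0 0 0 0.25")

```text
t: 56.9
tcp_pos: [0.3399, -0.513, 0.2206]
tool_rot: [1.0, -0.031, -0.001, -0.001]
force: [-0.3, 0.4, 0.4]
finger_gap: 0.627
gripper_force: 0.0
```

```bash
python3 - <<'E'
from h import *
a=snapshot("side"); b=snapshot("top"); np.savez("last_side.npz",**a); np.savez("last_top.npz",**b)
c=lambda im,x0,y0,x1,y1,s:cv2.resize(im[y0:y1,x0:x1],None,fx=s,fy=s,interpolation=cv2.INTER_CUBIC)
o=np.vstack([np.hstack([c(a["image"],270,150,370,225,4),c(b["image"],290,185,390,260,4)]),c(b["image"],130,130,400,230,800/270)])
print(o.shape); cv2.imwrite("pics/m2.png",o[...,::-1]); print(st()["tcp_pos"])
E
```

```text
(596, 800, 3)
[ 0.3409 -0.5124  0.2209]
```

View pics/m2.png

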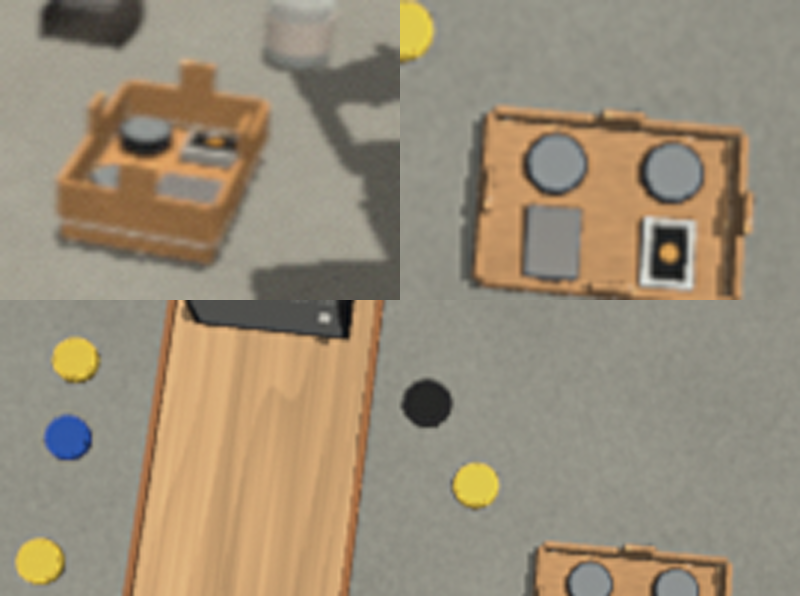

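All four items lie in the box, at (555,162), (671,170), (552,242) and (668,252), and the walls look upright. I'll check the wall angles numerically.

```bash
python3 - <<'E'
from h import *
for w in W:
  ax,h,_=W[w]; t=np.cross([0,0,1],ax)
  for a in (1.4,1.5,1.6):
    q=lambda r,y,d=0:CC+ax*(h+r*np.cos(a)+d*np.sin(a))+t*y+np.array([0,0,.018+r*np.sin(a)-d*np.cos(a)])
    T=lambda p:np.round((w2p("top",p)-[290,185])*4+[400,0]); S=lambda p:np.round((w2p("side",p)-[270,150])*4+[0,4])
    L=.09 if h<.08 else .06
    print(w,a,"top tab",T(q(.06,0,.0025)),"corners",T(q(.034,L)),T(q(.034,-L)),"side tab corners",S(q(.06,.015)),S(q(.06,-.015)),"wall",S(q(.034,L)),S(q(.034,-L)))
E
```

```text
far 1.4 top tab [623.  97.] corners [492. 103.] [741. 123.] side tab corners [ 78. 108.] [89. 92.] wall [ 53. 181.] [119.  82.]
far 1.5 top tab [623. 105.] corners [492. 107.] [741. 128.] side tab corners [ 85. 108.] [96. 92.] wall [ 57. 181.] [123.  82.]
far 1.6 top tab [623. 113.] corners [491. 112.] [741. 132.] side tab corners [ 92. 109.] [103.  93.] wall [ 62. 182.] [127.  83.]
near 1.4 top tab [612. 303.] corners [734. 307.] [479. 285.] side tab corners [259. 117.] [251. 134.] wall [270. 104.] [221. 209.]
near 1.5 top tab [613. 295.] corners [734. 302.] [480. 281.] side tab corners [251. 115.] [243. 132.] wall [266. 103.] [217. 207.]
near 1.6 top tab [613. 286.] corners [734. 297.] [480. 276.] side tab corners [244. 114.] [236. 131.] wall [262. 102.] [212. 207.]
left 1.4 top tab [471. 187.] corners [472. 277.] [483. 110.] side tab corners [153. 175.] [114. 168.] wall [212. 211.] [ 58. 186.]
left 1.5 top tab [479. 187.] corners [477. 277.] [488. 110.] side tab corners [155. 170.] [116. 164.] wall [213. 208.] [ 59. 183.]
left 1.6 top tab [488. 188.] corners [481. 277.] [493. 110.] side tab corners [157. 166.] [118. 160.] wall [214. 206.] [ 61. 181.]
right 1.4 top tab [764. 211.] corners [749. 132.] [742. 299.] side tab corners [181.  58.] [215.  63.] wall [127.  80.] [264. 100.]
right 1.5 top tab [756. 210.] corners [745. 131.] [738. 299.] side tab corners [179.  60.] [214.  65.] wall [126.  82.] [264. 101.]
right 1.6 top tab [748. 210.] corners [740. 131.] [733. 298.] side tab corners [177.  63.] [212.  68.] wall [125.  83.] [263. 103.]
```

All four tabs match 1.55 to 1.6 rad. Handing in.

```bash
python3 -c "
from station import ticket
print(ticket.sign_off())"
```

```text
the job is handed in; nothing more can be done
None
```

The job is handed in: all four walls are upright, and both filter shells, the plate and the card case lie inside the box below its rim. I never reached for the blower, which was still on the tray when last seen; the final picture did not cover its spot.

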